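Scrub the beaker and send the used boxes through the swing gate

ROBOT

A 6-joint arm with a two-finger parallel gripper is mounted at the origin on the work surface. World frame = base frame: x ahead of the robot, y to its left, z up, the work surface at z = 0. Lengths are in m, angles in rad, forces in N, time in s.
With the tool pointing down it reaches from about 0.375 to 0.975 m from the base axis. Payload 3.8 kg.
Tool frame: the origin (TCP) lies at the very end of the fingers, on their centre line; the grasp point (between the pads) lies 19 mm behind it; z points along the fingers, y is the line along which they close (so a half turn about z gives the same grasp; the last joint's range is limited). The gripper opens to 85 mm and grips with 20 to 120 N. Pads are 22 mm wide; open, the fingers measure 114 mm over their backs; the gripper's body (76 mm by 85 mm) begins 54 mm behind the grasp point. The pads swing forward as they close: fully open they stand 13 mm farther back than shut.
Start: joints at [1.173, 0.264, 1.604, -0, 1.274, -0.037], TCP at [0.238, 0.632, 0.231] pointing down, gripper open.
Joint ranges: [-2.63, 2.63], [-0.94, 2.18], [0.31, 2.57], [-1.31, 4.45], [0, 2.66], [-2.55, 2.55]. Speed limits (rad/s): [2.57, 2.57, 3.14, 3.14, 3.14, 3.14].

INTERFACE

Orientations are given as a rotation vector (axis times angle).
In Python, from workcell import read_state, read_camera, calibration, finish_job gives the robot as it stands.
- The arm moves only by the tool step_arm, never from a script. Its argument "commands" is a list of rows, each an object of numbers: "fingers": the gripper's target within -1 to 1 (shut at 1, half-way at 0, fully open at -1); "dx", "dy", "dz": the shift along the tool's x, y, z in m; "roll": the turn about the tool's z in degrees. In form: [{"fingers": .., "dx": .., "dy": .., "dz": .., "roll": ..}, ...]. A call has 1 to 8 rows; each row is the pose to reach, as a shift and turn from the pose commanded when the call began, along the tool's axes at that moment; what a row does not reach only later rows make up. A row lasts 1/8 s, in which the tool goes at most 62.5 mm and 10.7 degrees, less where a joint would pass 70% of its speed; a pose out of reach is approached as far as the arm can. A call with a gripper value outside its range is refused whole. The fingers move at their own pace and stop on an object; "squeeze" is the grip in N (left out, the last holds). Time passes only in rows, so rows that repeat a pose let the fingers close. It gives the time, the measured TCP pose, the force, the opening and the grip force at its end, in the units of the state.
- read_state(): the state, without advancing time (a new reading comes with each control period).
- read_camera(name): name is "scene" or "top" or "wrist"; returns (picture, depth): 480x640x3 uint8, blue, green, red; 480x640 float32, m along the optical axis (not along the pixel's ray), 0 where there is no reading.
- calibration(name): a dict with "intrinsics" (3x3 intrinsics, pixels), "world_to_cam" (4x4, takes a point from world to camera coordinates). Camera axes: x right, y up, looking along -z (the intrinsics and any distortion apply to the point x, -y, -z); pixel columns grow to the right and rows downward; lengths in m; the calibration is good to about 2 mm. The wrist camera is an equidistant fisheye: a pixel r from the principal point sees the ray r / f radians off the axis. A picture is of the moment at which its call begins: read the wrist's pose just before it. calibration takes no time and is no camera call; for the wrist camera it gives the pose at the moment of the call.
- finish_job(): hands the job in; it is judged then, once.
The state is a dict: "time": time; "q": joint angles; "joint_vel": joint speeds; "joint_torque": joint torques, N m; "tool_pos": TCP position; "tcp_rot": TCP orientation; "wrist_force": force on the tool from outside, world axes, zero at the start; "torque": the same for the moment, N m; "width": opening from 0.0 (shut) to 1.0 (fully open); "grip_force": force on a finger pad.
Only numpy, scipy, OpenCV 4.12 (cv2) and the standard library are available. Lean on these libraries where they do the work, as an engineer would, in place of code of your own. Each camera call takes 0.05 s, during which the arm holds its last target. There are 200 camera calls.

TASK

Scrub out the steel beaker with the long brush: take the brush down to the bottom three times, drawing its head up almost out of the beaker in between. Then stand the brush back upright in its holder, and push the beaker and every used box (bur boxes and instrument cassettes, however many there are) along the tabletop through the little swing gate into the return bay, all upright and far enough in that both leaves of the gate fall shut behind them. Slide things in through the gate, never carry them over the gate or the bay's walls, and leave the kidney dish, the cotton roll dispenser and the bottle where they are.

Things in the scene. Friction and masses are not known exactly. Their poses are not given: they have to be found in the camera images.
- bay: Fixed, open-topped blue walls 40 mm high, 6 thick; the table is the floor. Origin: middle of the gate at table height; x along the push into the bay, y to its left, z up. Entry lane x -120 (open mouth) to 0, 112 mm wide inside; bay x 4 to 320, 144 wide, closed at the end. The leaves sweep to 56 mm behind the gate plane: they shut once a thing's rear is 60 mm in. Things inside may be pushed on by the next.
- leaf_l (a joint): Left (bay +y) leaf of the gate, aluminium plate 53 x 34 mm, 3 thick, 4 to 38 mm above the table; upright hinge at bay x 0, y +56 mm; the leaves meet in the middle. 0 = shut, in the gate plane; grows as it swings inward (bay +x), stops at 1.6 rad, cannot swing outward. A weak spring (0.2 N at its edge when shut, 1 N wide open) shuts it once nothing is in its way.
- leaf_r (a joint): Right (bay -y) leaf of the gate, aluminium plate 53 x 34 mm, 3 thick, 4 to 38 mm above the table; upright hinge at bay x 0, y -56 mm; the leaves meet in the middle. 0 = shut, in the gate plane; grows as it swings inward (bay +x), stops at 1.6 rad, cannot swing outward. A weak spring (0.2 N at its edge when shut, 1 N wide open) shuts it once nothing is in its way.
- beaker: Loose steel beaker, an open round cup standing upright, outer diameter 60 mm at the rim and 58 mm at the foot, 80 mm high, wall 2.5 mm, floor 4 mm thick, about 220 g. Origin: centre of its underside, z up. Pushed at 20 to 50 mm height it slides without tipping.
- brush: Loose bottle brush standing upright in its holder, head down, 180 mm long, 60 g. Origin: centre of the flat lower end, z up along the handle. White head: solid diameter 40 mm (soft bristles to 47 mm), 0 to 60 mm up; steel shank 6 mm across to 105 mm; round grey handle 16 mm across from 105 to 180 mm. Its yaw does not matter.
- holder: Grey round pot fixed to the table, 62 mm across, 60 mm high, inside diameter about 54 mm, inner floor 6 mm above its origin (the centre of its underside). The brush stands freely on that floor, its flat lower end down.
- bur_a: loose, one of the used boxes, may be absent. Bur box: a grey base with a clear lid over steel burs, closed, one rigid block 56 (its x) x 36 (its y) x 26 mm high, about 80 g, lying flat. Origin: centre of its underside, z up.
- bur_b: loose, one of the used boxes, may be absent. Bur box: a grey base with a clear lid over steel burs, closed, one rigid block 56 (its x) x 36 (its y) x 26 mm high, about 80 g, lying flat. Origin: centre of its underside, z up.
- cassette_a: loose, one of the used boxes, may be absent. Instrument cassette: a closed flat aluminium box with rows of small dark holes in its top, 64 (its x) x 38 (its y) x 20 mm high, about 140 g, lying flat. Origin: centre of its underside, z up.
- cassette_b: loose, one of the used boxes, may be absent. Instrument cassette: a closed flat aluminium box with rows of small dark holes in its top, 64 (its x) x 38 (its y) x 20 mm high, about 140 g, lying flat. Origin: centre of its underside, z up.
- kidney_dish: Bystander: steel kidney dish about 190 x 95 x 32 mm. Origin: centre of its underside. Leave it alone.
- dispenser: Bystander: cotton roll dispenser, white and clear box with a blue lid, 70 x 110 x 100 mm. Origin: centre of its underside. Leave it alone.
- spray: Bystander: white disinfectant bottle, 60 mm across, 160 mm high. Origin: centre of its underside. Leave it alone.
Not all that is in view belongs to the job. What is shaped like the bur_a but green is not meant.

How it is judged:
By the outcome, as a careful person would: the job done as asked, in the order asked, and still so for the second after the job is handed in, with the robot touching nothing.
Of bur_a, bur_b, cassette_a, cassette_b only 3 to 4 are there at a start; the rules pass over those that are not, and their reading is None.
At some moment in a run one of bur_a, bur_b, cassette_a, cassette_b may be knocked a few centimetres aside while the robot is not near it.
It also fails if it takes over 210 s, if anything falls off the work surface, if the arm or the gripper's body presses on something with over 40 N, if the wrist force passes 120 N, or if a joint passes its speed limit or range.

## Working session

There is one attempt and no reset: what is moved stays moved. The work goes in short steps, Python scripts to look and compute and a tool call to move; the robot and the scene stay as the last step left them, time stands still between calls to the robot, and variables do not carry over. Pictures are saved under pics/ and viewed, at most 14 in all, crops included, and the job is handed in when it is done.

Besides the shell and the picture viewer there is one more tool, called as name([rows], argument=value, ...), one row to a line, values as JSON. step_arm: Moves the arm, as the interface text tells. Its arguments: {"type":"object","properties":{"commands":{"type":"array","items":{"type":"object","properties":{"fingers":{"type":"number"},"dx":{"type":"number"},"dy":{"type":"number"},"dz":{"type":"number"},"roll":{"type":"number"}}}},"squeeze":{"type":"number"}},"required":["commands"]}

```bash
ls; mkdir -p pics
cat > h.py <<'E'
import numpy as np, cv2
from workcell import read_state, read_camera, calibration, finish_job
def save(n,img): cv2.imwrite('pics/'+n+'.png',img)
def ray(c,uv):
    K=np.array(c['intrinsics']);T=np.array(c['world_to_cam'])
    uv=np.atleast_2d(np.asarray(uv,float))
    x=(uv[:,0]-K[0,2])/K[0,0];y=(uv[:,1]-K[1,2])/K[1,1]
    d=np.stack([x,-y,-np.ones_like(x)],1)
    R=T[:3,:3];o=-R.T@T[:3,3]
    return o,d@R
def onz(c,uv,z):
    o,d=ray(c,uv); return o+d*((z-o[2])/d[:,2])[:,None]
def cloud(c,dep):
    v,u=np.mgrid[:480,:640]
    o,d=ray(c,np.stack([u.ravel(),v.ravel()],1))
    return (o+d*dep.reshape(-1,1)).reshape(480,640,3)
def proj(c,P):
    K=np.array(c['intrinsics']);T=np.array(c['world_to_cam'])
    p=np.atleast_2d(P)@T[:3,:3].T+T[:3,3]; p=p*[1,-1,-1]
    q=p@K.T; return q[:,:2]/q[:,2:]
E
python3 - <<'E'
from h import *
s=read_state();print({k:np.round(v,3) for k,v in s.items()})
for n in('scene','top'):
    p,d=read_camera(n);c=calibration(n);save(n,p);np.savez(n+'.npz',p=p,d=d,**{k:np.array(v) for k,v in c.items()})
    print(n,{k:np.round(v,3) for k,v in c.items()},(d>0).mean())
E
```

```text
pics
{'time': np.float64(0.0), 'q': array([ 1.173,  0.265,  1.605, -0.   ,  1.274, -0.037]), 'joint_vel': array([-0.   , -0.001, -0.001,  0.   , -0.   , -0.   ]), 'joint_torque': array([-0.0000e+00, -5.1510e+01, -3.6732e+01, -1.0000e-03,  1.3000e-02,
       -0.0000e+00]), 'tool_pos': array([0.238, 0.631, 0.23 ]), 'tcp_rot': array([-5.64e-01, -3.09e+00,  3.00e-03]), 'wrist_force': array([-0.339, -0.847,  0.364]), 'torque': array([0.018, 0.028, 0.053]), 'grip_force': np.float64(0.0), 'width': np.float64(0.999)}
scene {'intrinsics': array([[615.076,   0.   , 323.457],
       [  0.   , 615.076, 231.345],
       [  0.   ,   0.   ,   1.   ]]), 'world_to_cam': array([[ 0.453,  0.892,  0.013, -0.191],
       [-0.721,  0.357,  0.594,  0.392],
       [ 0.525, -0.278,  0.805, -1.823],
       [ 0.   ,  0.   ,  0.   ,  1.   ]])} 0.9959244791666667
top {'intrinsics': array([[565.389,   0.   , 319.965],
       [  0.   , 565.389, 234.081],
       [  0.   ,   0.   ,   1.   ]]), 'world_to_cam': array([[ 0.009, -1.   ,  0.023, -0.072],
       [ 0.996,  0.011,  0.089, -0.541],
       [-0.089,  0.022,  0.996, -1.525],
       [ 0.   ,  0.   ,  0.   ,  1.   ]])} 0.9959212239583334
```

View pics/scene.png

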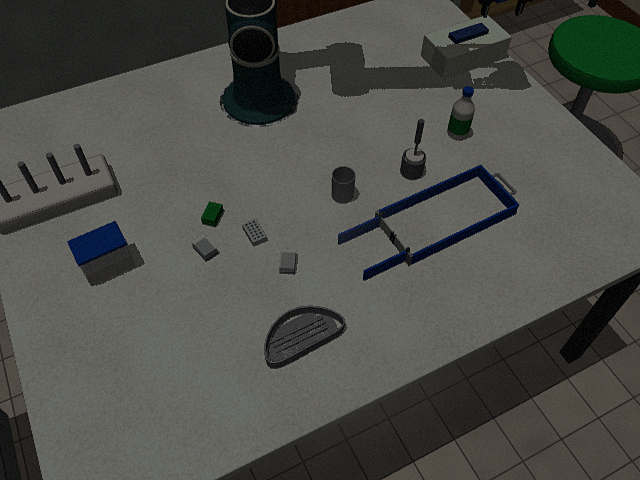

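View pics/top.png

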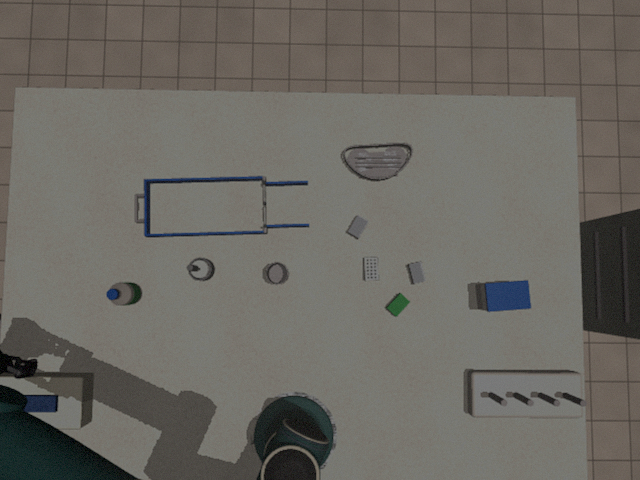

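The scene picture shows the bay (mouth at 350,255), the beaker (343,184), the brush in its holder (413,160) and three used boxes at (205,249), (255,232) and (288,262), plus a green decoy at (212,213). In the top picture the two bur-like boxes are at (357,226) and (416,272), the cassette at (371,268), green at (397,304), beaker at (276,272), and holder at (201,268).

```bash
cat > m1.py <<'E'
from h import *
D={n:np.load(n+'.npz') for n in('top','scene')}
for n in D:
    p=D[n]['p'];X=cloud(D[n],D[n]['d']);hsv=cv2.cvtColor(p,cv2.COLOR_BGR2HSV)
    on=(X[...,0]>.3)&(X[...,0]<1.05)&(X[...,1]>-.45)&(X[...,1]<.55)
    print(n,'table z',np.median(X[on][:,2]))
    m=((X[...,2]>.010)&on).astype(np.uint8)
    k,L,st,cc=cv2.connectedComponentsWithStats(m)
    for i in range(1,k):
        if st[i,4]<40: continue
        q=X[L==i]; zt=np.percentile(q[:,2],95); t=q[q[:,2]>zt-.012]
        r=cv2.minAreaRect((t[:,:2]*1000).astype(np.float32))
        print(np.round(cc[i]),st[i,4],'z95 %.3f'%zt,'rect mm',np.round(r[0]),np.round(r[1]),round(r[2],1), 'bgr',np.median(p[L==i],0))
    b=(hsv[...,0]>105)&(hsv[...,0]<125)&(hsv[...,1]>130)&on&(X[...,1]>-.15)
    q=X[b];print('blue',len(q),'z',np.percentile(q[:,2],[5,50,95]).round(3)); t=q[q[:,2]>.034]
    r=cv2.minAreaRect((t[:,:2]*1000).astype(np.float32));print('blue top rect',r,cv2.boxPoints(r).round(0).tolist())
p=D['top']['p'];a=cv2.resize(p[160:320,180:440],None,fx=3,fy=3,interpolation=cv2.INTER_CUBIC)
save('crop1',np.clip(a*1.6,0,255).astype(np.uint8))
E
python3 m1.py
```

```text
top table z -0.0011019466445270076
[376. 158.] 398 z95 0.035 rect mm [ 640. -122.] [157. 479.] 51.1 bgr [65. 67. 69.]
[210. 204.] 1695 z95 0.044 rect mm [569. 199.] [496. 281.] 84.1 bgr [81. 52. 34.]
[357. 227.] 275 z95 0.030 rect mm [ 491. -118.] [ 40. 240.] 55.0 bgr [98. 96. 97.]
[370. 269.] 322 z95 0.023 rect mm [ 449. -206.] [63. 37.] 0.4 bgr [111. 113. 113.]
[200. 269.] 487 z95 0.184 rect mm [427. 114.] [297.  13.] 83.6 bgr [81. 83. 84.]
[416. 273.] 289 z95 0.030 rect mm [ 439. -332.] [56. 37.] 14.4 bgr [98. 97. 97.]
[274. 273.] 130 z95 0.083 rect mm [433.  49.] [58. 57.] 64.1 bgr [70. 71. 75.]
[124. 294.] 657 z95 0.160 rect mm [384. 215.] [ 25. 496.] 1.8 bgr [78. 67. 70.]
[397. 305.] 290 z95 0.031 rect mm [ 387. -174.] [277.  61.] 70.9 bgr [50. 89. 45.]
blue 832 z [0.029 0.039 0.16 ]
blue top rect ((533.3275146484375, 215.92373657226562), (320.3209228515625, 501.3682556152344), 2.2138428688049316) [[364.0, 460.0], [383.0, -41.0], [703.0, -28.0], [684.0, 473.0]]
scene table z -0.0006217192592518073
[462. 115.] 928 z95 0.159 rect mm [380. 446.] [29. 31.] 3.0 bgr [39. 38. 36.]
[414. 156.] 772 z95 0.175 rect mm [448. 252.] [15. 20.] 63.3 bgr [26. 26. 25.]
[433. 218.] 3406 z95 0.043 rect mm [619. 202.] [163. 476.] 2.6 bgr [31. 15.  5.]
[343. 183.] 717 z95 0.080 rect mm [436.  47.] [58. 64.] 81.0 bgr [32. 32. 32.]
[212. 213.] 342 z95 0.031 rect mm [ 357. -281.] [38. 62.] 48.9 bgr [15. 51.  6.]
[254. 231.] 357 z95 0.024 rect mm [ 453. -208.] [70. 39.] 2.2 bgr [82. 84. 81.]
[204. 246.] 371 z95 0.030 rect mm [ 443. -333.] [63. 39.] 14.4 bgr [73. 74. 72.]
[287. 260.] 360 z95 0.030 rect mm [ 568. -171.] [37. 59.] 60.9 bgr [75. 77. 76.]
[303. 332.] 957 z95 0.034 rect mm [ 749. -227.] [102. 192.] 4.0 bgr [26. 25. 26.]
blue 3106 z [0.005 0.027 0.044]
blue top rect ((538.7426147460938, 215.9306182861328), (323.27490234375, 506.4483642578125), 2.9142508506774902) [[364.0, 461.0], [390.0, -45.0], [713.0, -29.0], [687.0, 477.0]]
```

View pics/crop1.png

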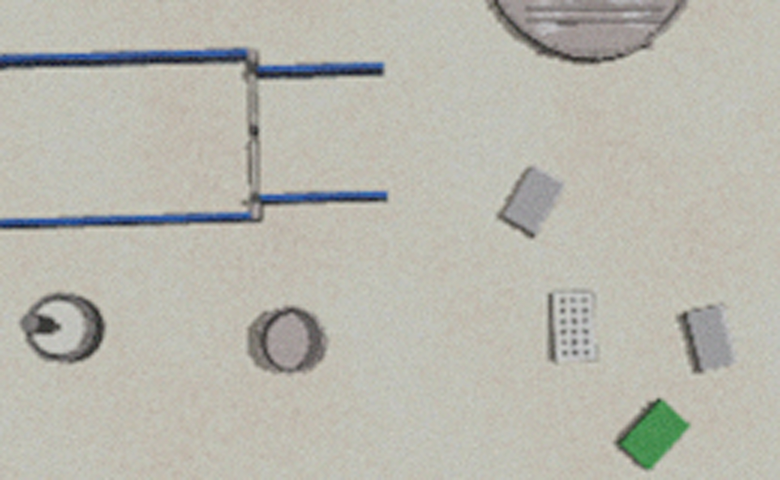

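The crop confirms it: plain grey bur boxes at crop (530,200) and (707,337), the cassette with holes at (573,325), and the green box (653,433) is not meant. The dish is at the top. Now refining the positions.

```bash
cat > m2.py <<'E'
from h import *
D={n:np.load(n+'.npz') for n in('top','scene')}
def line(P): 
    v=cv2.fitLine(P.astype(np.float32),cv2.DIST_HUBER,0,.01,.01).ravel();return v
for n in D:
    c=D[n];p=c['p'];X=cloud(c,c['d']);hsv=cv2.cvtColor(p,cv2.COLOR_BGR2HSV)
    print(n,'cam',ray(c,[0,0])[0].round(3))
    b=(hsv[...,0]>105)&(hsv[...,0]<125)&(hsv[...,1]>130)&(X[...,2]>.03)&(X[...,2]<.055)
    v,u=np.nonzero(b);P=onz(c,np.stack([u,v],1),.04)[:,:2]
    ok=(P[:,0]>.45)&(P[:,0]<.8)&(P[:,1]<.5);P=P[ok]
    for nm,s in(('bayL',(P[:,1]>.1)&(P[:,1]<.36)&(P[:,0]<.6)),('bayR',(P[:,1]>.1)&(P[:,1]<.36)&(P[:,0]>.65)),
                ('laneL',(P[:,1]<.04)&(P[:,0]<.6)),('laneR',(P[:,1]<.04)&(P[:,0]>.6))):
        q=P[s]
        if len(q)<5: print(nm,len(q));continue
        l=line(q); ys=np.array([q[:,1].min(),q[:,1].max()]);
        print(nm,len(q),'ang from +y deg',np.degrees(np.arctan(l[0]/l[1])).round(2),'pts',[(round(float(l[2]+l[0]/l[1]*(y-l[3])),4),round(float(y),4)) for y in ys])
    e=P[(P[:,0]>.56)&(P[:,0]<.68)&(P[:,1]>.3)];print('end wall med y',np.median(e[:,1]) if len(e) else None)
    g=(X[...,2]>.015)&(X[...,1]>.02)&(X[...,1]<.12)&(X[...,0]>.54)&(X[...,0]<.68)&(hsv[...,1]<90)
    q=X[g];print('gate',len(q),np.median(q,0).round(4),'ang',np.degrees(np.arctan2(*line(q[:,:2])[[1,0]])).round(1))
    # objects
    m=(X[...,2]>.012)&(X[...,0]>.3)&(X[...,0]<.72)&(X[...,1]>-.45)&(X[...,1]<.55)
    k,L,st,cc=cv2.connectedComponentsWithStats(m.astype(np.uint8))
    for i in range(1,k):
        if not 60<st[i,4]<900: continue
        q=X[L==i];h=np.percentile(q[:,2],90)
        v,u=np.nonzero((L==i)&(X[...,2]>h-.007)&(X[...,2]<h+.006));Q=onz(c,np.stack([u,v],1),np.median(X[v,u,2]))[:,:2]
        C=np.median(Q,0);Q=Q[np.linalg.norm(Q-C,axis=1)<.045]
        r=cv2.minAreaRect((Q*1000).astype(np.float32))
        print(cc[i].round(),'h %.3f'%h,np.round(r[0],0),np.round(r[1],0),round(r[2],1))
    hd=(X[...,2]>.125)&(X[...,2]<.2)&(abs(X[...,0]-.44)<.05)&(abs(X[...,1]-.25)<.08)
    q=X[hd];print('handle',len(q),'zmax %.3f'%np.percentile(q[:,2],97))
    for a in(.125,.14,.155,.17): 
        s=q[(q[:,2]>a)&(q[:,2]<a+.015)]
        if len(s): print(a,np.median(s,0).round(3))
E
python3 m2.py
```

```text
top cam [ 0.404 -0.033  1.568]
bayL 188 ang from +y deg -2.37 pts [(0.5451, 0.1015), (0.5344, 0.3597)]
bayR 168 ang from +y deg -2.39 pts [(0.6953, 0.1016), (0.6846, 0.3594)]
laneL 53 ang from +y deg -2.08 pts [(0.5662, -0.0336), (0.5636, 0.0396)]
laneR 41 ang from +y deg -1.8 pts [(0.6839, -0.0269), (0.6818, 0.0387)]
end wall med y 0.40730971588601006
gate 175 [0.6078 0.0852 0.0334] ang -2.2
[374. 176.] h 0.034 [ 702. -220.] [89. 13.] 88.9
[357. 227.] h 0.029 [ 564. -170.] [36. 56.] 60.1
[371. 269.] h 0.022 [ 449. -206.] [63. 36.] 0.1
[200. 269.] h 0.152 [441. 250.] [ 8. 16.] 73.2
[274. 273.] h 0.082 [433.  49.] [58. 57.] 64.1
[416. 273.] h 0.028 [ 439. -332.] [55. 37.] 14.5
[123. 294.] h 0.158 [376. 448.] [26. 27.] 46.4
[397. 305.] h 0.029 [ 351. -279.] [36. 56.] 45.5
handle 62 zmax 0.188
0.125 [0.44  0.249 0.133]
0.14 [0.441 0.249 0.15 ]
0.155 [0.442 0.249 0.164]
0.17 [0.444 0.254 0.183]
scene cam [ 1.325 -0.477  1.237]
bayL 299 ang from +y deg -2.1 pts [(0.5501, 0.1002), (0.5406, 0.3599)]
bayR 339 ang from +y deg -2.48 pts [(0.7012, 0.1003), (0.69, 0.3599)]
laneL 64 ang from +y deg -2.16 pts [(0.5706, -0.0395), (0.5676, 0.04)]
laneR 109 ang from +y deg -3.06 pts [(0.6911, -0.0368), (0.687, 0.0395)]
end wall med y 0.4061197694145322
gate 246 [0.605  0.085  0.0333] ang 2.4
[414. 156.] h 0.156 [449. 250.] [15. 16.] 39.0
[343. 183.] h 0.077 [437.  48.] [58. 67.] 63.7
[212. 213.] h 0.030 [ 357. -281.] [36. 59.] 47.7
[254. 231.] h 0.023 [ 456. -208.] [70. 39.] 3.2
[204. 246.] h 0.029 [ 446. -334.] [60. 37.] 16.0
[287. 260.] h 0.029 [ 569. -171.] [36. 59.] 59.9
[294. 313.] h 0.033 [ 706. -220.] [87. 15.] 85.9
handle 136 zmax 0.187
0.125 [0.45  0.25  0.131]
0.14 [0.449 0.249 0.147]
0.155 [0.451 0.249 0.164]
0.17 [0.45  0.25  0.179]
```

```bash
cat >> h.py <<'E'
from scipy.spatial.transform import Rotation as Ro
O=np.array([.622,.084]);A=np.radians(2.3);ax=np.array([-np.sin(A),np.cos(A)]);ay=np.array([-np.cos(A),-np.sin(A)])
def bay(x,y): return O+x*ax+y*ay
def tobay(P): d=np.asarray(P)[:2]-O; return np.array([d@ax,d@ay])
def rel(x,y,z,yaw=None):
    s=read_state();R=Ro.from_rotvec(s['tcp_rot']).as_matrix();p=np.array(s['tool_pos'])
    d=R.T@(np.array([x,y,z])-p);psi=np.degrees(np.arctan2(R[1,1],R[0,1]));r=0
    if yaw is not None: r=-((yaw-psi+90)%180-90)
    print('t %.2f pos'%s['time'],p.round(4),'psi %.1f'%psi,'q6 %.2f'%s['q'][5],'-> d mm',(d*1000).round(1),'roll %.1f'%r,'F',np.round(s['wrist_force'],1))
def rot(): 
    R=Ro.from_rotvec(read_state()['tcp_rot']).as_matrix();print('tool x',R[:,0].round(3),'y',R[:,1].round(3),'z',R[:,2].round(3))
E
python3 -c "
from h import *
rel(.443,.254,.231);rot();rel(.443,.254,.131)"
```

```text
t 0.10 pos [0.238  0.6309 0.2301] psi 69.3 q6 -0.04 -> d mm [-324.8 -280.3   -0.4] roll 0.0 F [ 0.   0.2 -0.9]
tool x [-0.936  0.353  0.   ] y [ 0.353  0.936 -0.002] z [-0.001 -0.002 -1.   ]
t 0.10 pos [0.238  0.6309 0.2301] psi 69.3 q6 -0.04 -> d mm [-324.8 -280.1   99.6] roll 0.0 F [ 0.   0.2 -0.9]
```

step_arm([
  {"dx":-0.04,"dy":-0.035,"dz":0,"fingers":-1},
  {"dx":-0.085,"dy":-0.073},
  {"dx":-0.13,"dy":-0.112},
  {"dx":-0.175,"dy":-0.151},
  {"dx":-0.22,"dy":-0.19},
  {"dx":-0.265,"dy":-0.229},
  {"dx":-0.31,"dy":-0.267},
  {"dx":-0.325,"dy":-0.28},
])

```text
invalid input
```

```bash
python3 -c "
from h import *
rel(.443,.254,.131);c=calibration('wrist');p,d=read_camera('wrist');save('w1',p);np.savez('w1.npz',p=p,d=d,**{k:np.array(v) for k,v in c.items()});print({k:np.round(v,3) for k,v in c.items()})"
```

```text
t 0.10 pos [0.238  0.6309 0.2301] psi 69.3 q6 -0.04 -> d mm [-324.8 -280.1   99.6] roll 0.0 F [ 0.   0.2 -0.9]
{'intrinsics': array([[371.648,   0.   , 327.415],
       [  0.   , 371.648, 243.37 ],
       [  0.   ,   0.   ,   1.   ]]), 'world_to_cam': array([[ 0.353,  0.936, -0.001, -0.674],
       [-0.903,  0.34 , -0.263,  0.034],
       [-0.246,  0.094,  0.965, -0.377],
       [ 0.   ,  0.   ,  0.   ,  1.   ]])}
```

View pics/w1.png

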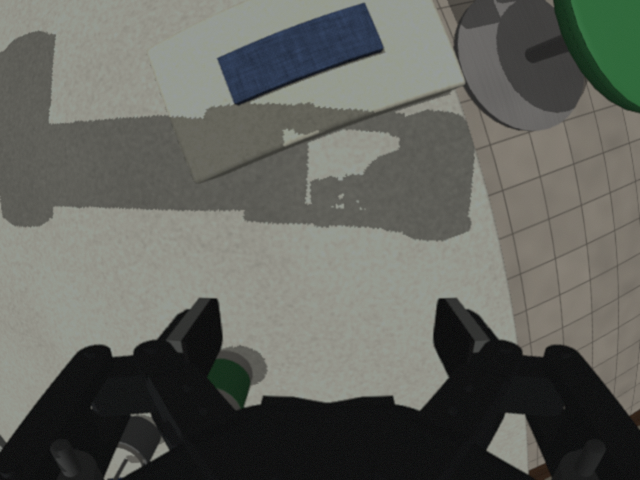

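The call was refused, so the arm did not move. The wrist picture is still from the start pose: fingers at (200,330) and (455,330), bottle at (232,375). I'll fill in every field.

step_arm([
  {"dx":-0.04,"dy":-0.035,"dz":0,"fingers":-1,"roll":0},
  {"dx":-0.085,"dy":-0.073,"dz":0,"fingers":-1,"roll":0},
  {"dx":-0.13,"dy":-0.112,"dz":0,"fingers":-1,"roll":0},
  {"dx":-0.175,"dy":-0.151,"dz":0,"fingers":-1,"roll":0},
  {"dx":-0.22,"dy":-0.19,"dz":0,"fingers":-1,"roll":0},
  {"dx":-0.265,"dy":-0.229,"dz":0,"fingers":-1,"roll":0},
  {"dx":-0.31,"dy":-0.267,"dz":0,"fingers":-1,"roll":0},
  {"dx":-0.325,"dy":-0.28,"dz":0,"fingers":-1,"roll":0},
], squeeze=30)

```text
time: 1.15
tool_pos: [0.4445, 0.2519, 0.2311]
tcp_rot: [0.569, 3.089, -0.001]
wrist_force: [-0.2, 0.2, -0.3]
width: 1.003
grip_force: 0.0
```

```bash
python3 -c "
from h import *
rel(.443,.254,.131);c=calibration('wrist');p,d=read_camera('wrist');save('w2',p)
X=None
v,u=np.mgrid[:480,:640]
K=c['intrinsics'];T=np.array(c['world_to_cam'])
x=u-K[0][2];y=v-K[1][2];r=np.hypot(x,y)+1e-9;t=r/K[0][0]
P=np.stack([np.tan(t)*x/r,-np.tan(t)*y/r,-np.ones_like(r)],-1)*d[...,None]
W=(P-T[:3,3])@T[:3,:3]
m=(abs(W[...,0]-.443)<.05)&(abs(W[...,1]-.254)<.05)
for a in(.02,.055,.12,.14,.16,.178):
  s=W[m&(W[...,2]>a)&(W[...,2]<a+.015)]
  if len(s): print(a,len(s),s.min(0).round(3),s.max(0).round(3),np.median(s,0).round(3))
"
```

```text
t 1.15 pos [0.4445 0.2519 0.2311] psi 69.1 q6 -0.74 -> d mm [  2.2   1.5 100.1] roll 0.0 F [-0.2  0.2 -0.3]
0.02 148 [0.414 0.227 0.02 ] [0.456 0.285 0.035] [0.423 0.264 0.028]
0.055 2771 [0.414 0.223 0.055] [0.475 0.285 0.07 ] [0.441 0.258 0.064]
0.12 114 [0.437 0.247 0.12 ] [0.448 0.262 0.135] [0.439 0.257 0.128]
0.14 145 [0.437 0.248 0.14 ] [0.447 0.262 0.155] [0.438 0.257 0.148]
0.16 183 [0.437 0.247 0.16 ] [0.447 0.262 0.175] [0.438 0.257 0.167]
0.178 692 [0.437 0.247 0.178] [0.452 0.262 0.187] [0.444 0.255 0.185]
```

step_arm([
  {"dx":0.001,"dy":0.002,"dz":0.05,"fingers":-1,"roll":0},
  {"dx":0.001,"dy":0.002,"dz":0.1,"fingers":-1,"roll":0},
  {"dx":0.001,"dy":0.002,"dz":0.1,"fingers":-0.2,"roll":0},
  {"dx":0.001,"dy":0.002,"dz":0.1,"fingers":0.4,"roll":0},
  {"dx":0.001,"dy":0.002,"dz":0.1,"fingers":1,"roll":0},
  {"dx":0.001,"dy":0.002,"dz":0.1,"fingers":1,"roll":0},
  {"dx":0.001,"dy":0.002,"dz":0.1,"fingers":1,"roll":0},
  {"dx":0.001,"dy":0.002,"dz":0.1,"fingers":1,"roll":0},
], squeeze=40)

```text
time: 2.2
tool_pos: [0.4447, 0.2578, 0.1334]
tcp_rot: [0.563, 3.088, 0.004]
wrist_force: [-0.8, -0.6, 5.8]
width: 0.181
grip_force: 39.2
```

```bash
python3 -c "
from h import *
rel(.443,.254,.131)"
```

```text
t 2.20 pos [0.4447 0.2578 0.1334] psi 69.3 q6 -0.73 -> d mm [ 0.3 -4.2  2.4] roll 0.0 F [-0.8 -0.6  5.8]
```

step_arm([
  {"dx":0,"dy":0,"dz":-0.04,"fingers":1,"roll":0},
  {"dx":0,"dy":0,"dz":-0.08,"fingers":1,"roll":0},
  {"dx":0,"dy":0,"dz":-0.11,"fingers":1,"roll":0},
  {"dx":-0.015,"dy":-0.048,"dz":-0.11,"fingers":1,"roll":0},
  {"dx":-0.03,"dy":-0.096,"dz":-0.11,"fingers":1,"roll":0},
  {"dx":-0.046,"dy":-0.144,"dz":-0.11,"fingers":1,"roll":0},
  {"dx":-0.06,"dy":-0.185,"dz":-0.11,"fingers":1,"roll":0},
  {"dx":-0.064,"dy":-0.199,"dz":-0.11,"fingers":1,"roll":0},
], squeeze=40)

```text
time: 3.2
tool_pos: [0.4326, 0.0465, 0.2415]
tcp_rot: [0.568, 3.089, -0.0]
wrist_force: [-0.7, 1.1, 0.5]
width: 0.176
grip_force: 39.4
```

```bash
cat >> h.py <<'E'
def wcloud():
    c=calibration('wrist');p,d=read_camera('wrist')
    v,u=np.mgrid[:480,:640];K=c['intrinsics'];T=np.array(c['world_to_cam'])
    x=u-K[0][2];y=v-K[1][2];r=np.hypot(x,y)+1e-9;t=r/K[0][0]
    P=np.stack([np.tan(t)*x/r,-np.tan(t)*y/r,-np.ones_like(r)],-1)*d[...,None]
    W=(P-T[:3,3])@T[:3,:3];W[d==0]=np.nan
    return p,W
def sl(W,x,y,r,zs,dz=.01):
    m=np.hypot(W[...,0]-x,W[...,1]-y)<r
    for a in zs:
        s=W[m&(W[...,2]>a)&(W[...,2]<a+dz)]
        if len(s)>5: print('z>%.3f'%a,len(s),'min',s.min(0).round(3),'max',s.max(0).round(3))
E
python3 -c "
from h import *
p,W=wcloud();save('w3',p);rel(.434,.049,.13)
sl(W,.434,.049,.045,(.06,.072,.1,.11,.12,.13,.14,.15,.16,.17),.01)
m=(np.hypot(W[...,0]-.434,W[...,1]-.049)<.045)&(W[...,2]>.074)&(W[...,2]<.085)
q=W[m][:,:2];print(cv2.minEnclosingCircle((q*1000).astype(np.float32)))"
```

```text
t 3.25 pos [0.4326 0.046  0.2414] psi 69.2 q6 -1.16 -> d mm [ -0.2   3.4 111.4] roll 0.0 F [-2.  -0.6 -0.6]
z>0.060 89 min [0.406 0.024 0.06 ] max [0.454 0.076 0.07 ]
z>0.072 431 min [0.406 0.021 0.072] max [0.457 0.078 0.082]
z>0.110 115 min [0.41  0.027 0.113] max [0.433 0.068 0.12 ]
z>0.120 96 min [0.41  0.029 0.12 ] max [0.43  0.068 0.13 ]
z>0.130 137 min [0.41  0.028 0.13 ] max [0.432 0.068 0.14 ]
z>0.140 201 min [0.41  0.028 0.14 ] max [0.433 0.068 0.148]
z>0.150 215 min [0.41  0.027 0.152] max [0.432 0.068 0.16 ]
z>0.160 121 min [0.41  0.028 0.16 ] max [0.43  0.068 0.17 ]
z>0.170 3875 min [0.41  0.021 0.17 ] max [0.457 0.069 0.18 ]
((435.5023193359375, 48.316715240478516), 30.050792694091797)
```

View pics/w3.png

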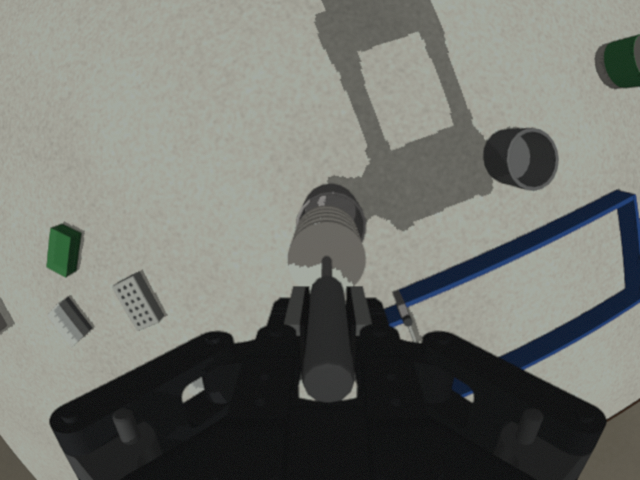

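The brush head hangs over the beaker at (330,215), and its measured axis (.4335,.048) lies within 2 mm of the beaker centre (.4355,.0483). Scrubbing next, first stroke down.

step_arm([
  {"dx":-0.001,"dy":0.001,"dz":0.03,"fingers":1,"roll":0},
  {"dx":-0.001,"dy":0.001,"dz":0.06,"fingers":1,"roll":0},
  {"dx":-0.001,"dy":0.001,"dz":0.09,"fingers":1,"roll":0},
  {"dx":-0.001,"dy":0.001,"dz":0.105,"fingers":1,"roll":0},
  {"dx":-0.001,"dy":0.001,"dz":0.108,"fingers":1,"roll":0},
  {"dx":-0.001,"dy":0.001,"dz":0.108,"fingers":1,"roll":0},
], squeeze=40)

```text
time: 4.0
tool_pos: [0.4349, 0.0492, 0.1341]
tcp_rot: [0.563, 3.09, 0.001]
wrist_force: [-0.2, 0.0, -0.8]
width: 0.178
grip_force: 39.4
```

```bash
python3 -c "
from h import *
p,W=wcloud();rel(.434,.049,.132)
sl(W,.434,.049,.05,(.06,.074),.01)
m=(np.hypot(W[...,0]-.434,W[...,1]-.049)<.045)&(W[...,2]>.074)&(W[...,2]<.085)
q=W[m][:,:2];print(cv2.minEnclosingCircle((q*1000).astype(np.float32)))"
```

```text
t 4.05 pos [0.4353 0.0491 0.1345] psi 69.3 q6 -1.15 -> d mm [ 1.1 -0.6  2.5] roll 0.0 F [ 1.5 -0.2 -0.2]
z>0.060 4404 min [0.406 0.02  0.06 ] max [0.464 0.077 0.07 ]
z>0.074 1315 min [0.405 0.018 0.074] max [0.46  0.078 0.084]
((435.2502746582031, 47.9700927734375), 30.12580108642578)
```

step_arm([
  {"dx":0,"dy":0,"dz":0.0015,"fingers":1,"roll":0},
  {"dx":0,"dy":0,"dz":0.003,"fingers":1,"roll":0},
  {"dx":0,"dy":0,"dz":0.004,"fingers":1,"roll":0},
  {"dx":0,"dy":0,"dz":0.004,"fingers":1,"roll":0},
], squeeze=40)

```text
time: 4.55
tool_pos: [0.4356, 0.0487, 0.1315]
tcp_rot: [0.563, 3.088, 0.001]
wrist_force: [-1.6, -0.4, 8.8]
width: 0.174
grip_force: 40.4
```

step_arm([
  {"dx":0,"dy":0,"dz":-0.035,"fingers":1,"roll":0},
  {"dx":0,"dy":0,"dz":-0.067,"fingers":1,"roll":0},
  {"dx":0,"dy":0,"dz":-0.067,"fingers":1,"roll":0},
  {"dx":0,"dy":0,"dz":-0.067,"fingers":1,"roll":0},
], squeeze=40)

```text
time: 5.05
tool_pos: [0.4338, 0.0488, 0.1956]
tcp_rot: [-0.564, -3.09, 0.0]
wrist_force: [0.4, -0.4, -0.2]
width: 0.175
grip_force: 39.4
```

```bash
python3 -c "
from h import *
p,W=wcloud();rel(.435,.0485,.1315)
sl(W,.434,.049,.05,(.06,.074,.1,.11,.12,.125,.13),.005)"
```

```text
t 5.10 pos [0.4333 0.0488 0.195 ] psi 69.3 q6 -1.15 -> d mm [-1.8  0.4 63.5] roll 0.0 F [ 0.1  0.  -1.6]
z>0.060 64 min [0.406 0.023 0.06 ] max [0.45  0.076 0.065]
z>0.074 272 min [0.405 0.02  0.074] max [0.455 0.078 0.079]
z>0.100 106 min [0.411 0.029 0.1  ] max [0.434 0.071 0.102]
z>0.110 191 min [0.411 0.03  0.11 ] max [0.432 0.071 0.115]
z>0.120 93 min [0.411 0.03  0.12 ] max [0.443 0.07  0.125]
z>0.125 3844 min [0.411 0.024 0.125] max [0.458 0.071 0.13 ]
z>0.130 22 min [0.432 0.046 0.13 ] max [0.436 0.051 0.135]
```

step_arm([
  {"dx":0,"dy":0,"dz":0.035,"fingers":1,"roll":0},
  {"dx":0,"dy":0,"dz":0.06,"fingers":1,"roll":0},
  {"dx":0,"dy":0,"dz":0.067,"fingers":1,"roll":0},
  {"dx":0,"dy":0,"dz":0.067,"fingers":1,"roll":0},
  {"dx":0,"dy":0,"dz":0.067,"fingers":1,"roll":0},
], squeeze=40)

```text
time: 5.72
tool_pos: [0.4342, 0.0483, 0.1297]
tcp_rot: [-0.563, -3.09, 0.002]
wrist_force: [-1.1, -2.3, 8.2]
width: 0.178
grip_force: 40.6
```

step_arm([
  {"dx":0,"dy":0,"dz":-0.035,"fingers":1,"roll":0},
  {"dx":0,"dy":0,"dz":-0.067,"fingers":1,"roll":0},
  {"dx":0,"dy":0,"dz":-0.067,"fingers":1,"roll":0},
  {"dx":0,"dy":0,"dz":-0.067,"fingers":1,"roll":0},
], squeeze=40)

```text
time: 6.22
tool_pos: [0.4331, 0.0488, 0.1946]
tcp_rot: [-0.563, -3.088, 0.001]
wrist_force: [0.0, 0.1, -1.2]
width: 0.177
grip_force: 39.5
```

step_arm([
  {"dx":0,"dy":0,"dz":0.035,"fingers":1,"roll":0},
  {"dx":0,"dy":0,"dz":0.06,"fingers":1,"roll":0},
  {"dx":0,"dy":0,"dz":0.067,"fingers":1,"roll":0},
  {"dx":0,"dy":0,"dz":0.067,"fingers":1,"roll":0},
  {"dx":0,"dy":0,"dz":0.067,"fingers":1,"roll":0},
], squeeze=40)

```text
time: 6.85
tool_pos: [0.4332, 0.0484, 0.129]
tcp_rot: [-0.563, -3.088, 0.003]
wrist_force: [-3.3, -1.4, 8.2]
width: 0.175
grip_force: 40.6
```

step_arm([
  {"dx":0,"dy":0,"dz":-0.04,"fingers":1,"roll":0},
  {"dx":0,"dy":0,"dz":-0.08,"fingers":1,"roll":0},
  {"dx":0,"dy":0,"dz":-0.11,"fingers":1,"roll":0},
  {"dx":0.015,"dy":0.048,"dz":-0.11,"fingers":1,"roll":0},
  {"dx":0.03,"dy":0.096,"dz":-0.11,"fingers":1,"roll":0},
  {"dx":0.046,"dy":0.144,"dz":-0.11,"fingers":1,"roll":0},
  {"dx":0.059,"dy":0.185,"dz":-0.11,"fingers":1,"roll":0},
  {"dx":0.062,"dy":0.1965,"dz":-0.11,"fingers":1,"roll":0},
], squeeze=40)

```text
time: 7.85
tool_pos: [0.4444, 0.2562, 0.2372]
tcp_rot: [-0.559, -3.089, 0.003]
wrist_force: [0.4, -0.9, -0.2]
width: 0.174
grip_force: 39.6
```

```bash
python3 -c "
from h import *
p,W=wcloud();rel(.4445,.254,.131)
sl(W,.4445,.254,.045,(.05,.055,.06,.1,.11,.12,.13,.14,.15,.16,.17),.006)
m=(np.hypot(W[...,0]-.4445,W[...,1]-.254)<.045)&(W[...,2]>.055)&(W[...,2]<.065)
q=W[m][:,:2];print(cv2.minEnclosingCircle((q*1000).astype(np.float32)))"
```

```text
t 7.90 pos [0.4447 0.2564 0.2374] psi 69.5 q6 -0.74 -> d mm [ -0.9  -2.1 106.4] roll 0.0 F [-0.3  0.6  0.2]
z>0.050 37 min [0.414 0.228 0.05 ] max [0.445 0.285 0.056]
z>0.055 524 min [0.414 0.224 0.055] max [0.46  0.285 0.061]
z>0.060 89 min [0.415 0.225 0.06 ] max [0.457 0.284 0.062]
z>0.110 42 min [0.419 0.241 0.112] max [0.436 0.279 0.116]
z>0.120 7 min [0.419 0.243 0.12 ] max [0.424 0.272 0.126]
z>0.130 137 min [0.419 0.24  0.13 ] max [0.441 0.28  0.134]
z>0.140 178 min [0.419 0.24  0.14 ] max [0.441 0.28  0.146]
z>0.150 75 min [0.419 0.24  0.152] max [0.441 0.28  0.156]
z>0.160 29 min [0.42  0.245 0.16 ] max [0.439 0.279 0.166]
z>0.170 3961 min [0.42  0.233 0.17 ] max [0.467 0.28  0.176]
((444.51470947265625, 253.82705688476562), 30.971359252929688)
```

step_arm([
  {"dx":-0.002,"dy":-0.0025,"dz":0.0,"fingers":1,"roll":0},
  {"dx":-0.002,"dy":-0.0025,"dz":0.03,"fingers":1,"roll":0},
  {"dx":-0.002,"dy":-0.0025,"dz":0.06,"fingers":1,"roll":0},
  {"dx":-0.002,"dy":-0.0025,"dz":0.085,"fingers":1,"roll":0},
  {"dx":-0.002,"dy":-0.0025,"dz":0.1,"fingers":1,"roll":0},
  {"dx":-0.002,"dy":-0.0025,"dz":0.105,"fingers":1,"roll":0},
  {"dx":-0.002,"dy":-0.0025,"dz":0.106,"fingers":1,"roll":0},
  {"dx":-0.002,"dy":-0.0025,"dz":0.106,"fingers":1,"roll":0},
], squeeze=40)

```text
time: 8.9
tool_pos: [0.4473, 0.2518, 0.1343]
tcp_rot: [0.563, 3.089, 0.002]
wrist_force: [-0.2, 0.5, -0.5]
width: 0.177
grip_force: 39.6
```

step_arm([
  {"dx":0,"dy":0,"dz":0.001,"fingers":1,"roll":0},
  {"dx":0,"dy":0,"dz":0.002,"fingers":1,"roll":0},
  {"dx":0,"dy":0,"dz":0.003,"fingers":1,"roll":0},
  {"dx":0,"dy":0,"dz":0.003,"fingers":1,"roll":0},
], squeeze=40)

```text
time: 9.4
tool_pos: [0.4469, 0.2518, 0.1309]
tcp_rot: [0.563, 3.09, 0.001]
wrist_force: [-0.7, 0.1, 3.5]
width: 0.174
grip_force: 40.1
```

step_arm([
  {"dx":0,"dy":0,"dz":0,"fingers":0.55,"roll":0},
  {"dx":0,"dy":0,"dz":0,"fingers":0.3,"roll":0},
  {"dx":0,"dy":0,"dz":0,"fingers":0,"roll":0},
  {"dx":0,"dy":0,"dz":0,"fingers":-0.5,"roll":0},
  {"dx":0,"dy":0,"dz":0,"fingers":-1,"roll":0},
  {"dx":0,"dy":0,"dz":-0.03,"fingers":-1,"roll":0},
  {"dx":0,"dy":0,"dz":-0.07,"fingers":-1,"roll":0},
  {"dx":0,"dy":0,"dz":-0.11,"fingers":-1,"roll":0},
], squeeze=40)

```text
time: 10.4
tool_pos: [0.4463, 0.2514, 0.2411]
tcp_rot: [-0.564, -3.09, 0.001]
wrist_force: [-0.0, 0.7, -0.2]
width: 1.0
grip_force: 0.0
```

```bash
python3 -c "
from h import *
p,W=wcloud();save('w4',p);rel(.4355,.0485,.2,-2.3+90)
sl(W,.4445,.254,.045,(.055,.12,.15,.178),.01)
print('beaker tgt bay',bay(285,0)); print(tobay((.4355,.0485)))"
```

```text
t 10.45 pos [0.4493 0.253  0.2479] psi 69.3 q6 -0.75 -> d mm [ -58.9 -196.5   46.9] roll -18.4 F [0.5 1.7 3.4]
z>0.055 1782 min [0.414 0.223 0.055] max [0.475 0.285 0.065]
z>0.120 65 min [0.437 0.245 0.12 ] max [0.447 0.26  0.13 ]
z>0.150 83 min [0.437 0.245 0.15 ] max [0.447 0.261 0.16 ]
z>0.178 650 min [0.437 0.244 0.178] max [0.452 0.26  0.187]
beaker tgt bay [-10.81556087 284.85440261]
[-0.02798682  0.18777443]
```

The brush stands upright in its holder again (handle axis ≈.444,.2525). Now to the beaker.

step_arm([
  {"dx":-0.012,"dy":-0.04,"dz":0,"fingers":-1,"roll":-5},
  {"dx":-0.027,"dy":-0.09,"dz":0,"fingers":-1,"roll":-10},
  {"dx":-0.042,"dy":-0.14,"dz":0,"fingers":-1,"roll":-15},
  {"dx":-0.055,"dy":-0.185,"dz":0,"fingers":-1,"roll":-20},
  {"dx":-0.062,"dy":-0.195,"dz":0.03,"fingers":-1,"roll":-23},
  {"dx":-0.062,"dy":-0.195,"dz":0.06,"fingers":-1,"roll":-23},
  {"dx":-0.062,"dy":-0.195,"dz":0.09,"fingers":-1,"roll":-23},
  {"dx":-0.062,"dy":-0.195,"dz":0.09,"fingers":-1,"roll":-23},
], squeeze=40)

```text
time: 11.45
tool_pos: [0.4333, 0.047, 0.1478]
tcp_rot: [0.063, -3.135, 0.0]
wrist_force: [-1.0, -0.3, 0.1]
width: 1.0
grip_force: 0.0
```

```bash
python3 -c "
from h import *
p,W=wcloud();rel(.4355,.0485,.043,92.3)
for r in(.045,):
  m=(np.hypot(W[...,0]-.4355,W[...,1]-.0485)<r)&(W[...,2]>.074)&(W[...,2]<.085)
  q=W[m][:,:2];print(len(q),cv2.minEnclosingCircle((q*1000).astype(np.float32)))
p,d=read_camera('top');c=calibration('top');save('top2',p);np.savez('top.npz',p=p,d=d,**{k:np.array(v) for k,v in c.items()})"
python3 m2.py | sed -n '/top/,/handle/p' | grep h
```

```text
t 11.50 pos [0.4348 0.0471 0.1496] psi 92.3 q6 -1.56 -> d mm [ -1.    1.3 106.6] roll 0.0 F [ 0.5 -0.2  0.1]
1622 ((432.1556091308594, 47.87039566040039), 30.163394927978516)
[374. 176.] h 0.034 [ 702. -220.] [89. 13.] 88.9
[372. 220.] h 0.028 [ 583. -210.] [36. 57.] 60.6
[370. 269.] h 0.023 [ 449. -206.] [63. 36.] 0.1
[200. 269.] h 0.156 [439. 249.] [ 4. 14.] 46.2
[416. 273.] h 0.029 [ 439. -332.] [55. 36.] 14.7
[124. 294.] h 0.158 [376. 448.] [24. 27.] 0.5
[397. 305.] h 0.029 [ 351. -280.] [36. 56.] 48.1
handle 62 zmax 0.189
```

Bur box 1 has been knocked to (.583,-.210), which I will handle when its turn comes. Descending on the beaker.

step_arm([
  {"dx":0,"dy":0.001,"dz":0.04,"fingers":-1,"roll":0},
  {"dx":0,"dy":0.001,"dz":0.08,"fingers":-1,"roll":0},
  {"dx":0,"dy":0.001,"dz":0.106,"fingers":-1,"roll":0},
  {"dx":0,"dy":0.001,"dz":0.106,"fingers":-0.6,"roll":0},
  {"dx":0,"dy":0.001,"dz":0.106,"fingers":-0.3,"roll":0},
  {"dx":0,"dy":0.001,"dz":0.106,"fingers":0,"roll":0},
  {"dx":0,"dy":0.001,"dz":0.106,"fingers":0,"roll":0},
  {"dx":0,"dy":0.001,"dz":0.106,"fingers":0,"roll":0},
], squeeze=40)

```text
time: 12.55
tool_pos: [0.4375, 0.0483, 0.0459]
tcp_rot: [-0.064, 3.137, 0.0]
wrist_force: [0.4, 0.2, 6.5]
width: 0.682
grip_force: 43.8
```

```bash
python3 -c "
from h import *
rel(.4355,.0485,.043,92.3);rot()
for b in((-165,.188),(-160,0),(-100,0)): print(b,bay(b[0]/1000,b[1] if b[1]<1 else 0))"
```

```text
t 12.55 pos [0.4375 0.0483 0.0459] psi 92.3 q6 -1.56 -> d mm [2.  0.2 2.9] roll 0.0 F [0.4 0.2 6.5]
tool x [-0.999 -0.041 -0.003] y [-0.041  0.999  0.   ] z [ 0.003  0.    -1.   ]
(-165, 0.188) [ 0.4407732  -0.08841185]
(-160, 0) [ 0.62842109 -0.0758711 ]
(-100, 0) [ 0.62601318 -0.01591944]
```

step_arm([
  {"dx":0,"dy":-0.03,"dz":0,"fingers":0,"roll":0},
  {"dx":0,"dy":-0.065,"dz":0,"fingers":0,"roll":0},
  {"dx":0,"dy":-0.1,"dz":0,"fingers":0,"roll":0},
  {"dx":-0.02,"dy":-0.125,"dz":0,"fingers":0,"roll":0},
  {"dx":-0.05,"dy":-0.137,"dz":0,"fingers":0,"roll":0},
  {"dx":-0.085,"dy":-0.137,"dz":0,"fingers":0,"roll":0},
  {"dx":-0.12,"dy":-0.137,"dz":0,"fingers":0,"roll":0},
  {"dx":-0.15,"dy":-0.137,"dz":0,"fingers":0,"roll":0},
], squeeze=40)

```text
time: 13.55
tool_pos: [0.5913, -0.0827, 0.0447]
tcp_rot: [0.064, -3.139, 0.0]
wrist_force: [-4.3, -0.6, 5.4]
width: 0.676
grip_force: 42.1
```

step_arm([
  {"dx":-0.025,"dy":0,"dz":0,"fingers":0,"roll":0},
  {"dx":-0.036,"dy":0,"dz":0,"fingers":0,"roll":0},
  {"dx":-0.036,"dy":0,"dz":0,"fingers":0,"roll":0},
], squeeze=40)

```text
time: 13.92
tool_pos: [0.6282, -0.0812, 0.0449]
tcp_rot: [-0.064, 3.139, -0.0]
wrist_force: [1.4, 0.9, 3.5]
width: 0.676
grip_force: 42.5
```

```bash
python3 -c "
from h import *
s=read_state();print(tobay(s['tool_pos']),s['tool_pos'],s['width'],s['q'].round(2) if hasattr(s['q'],'round') else s['q'])
p,W=wcloud();save('w5',p)
m=(W[...,2]>.025)&(W[...,2]<.05)
D=W[m][:,:2]-O;b=np.stack([D@ax,D@ay],1)
k=(b[:,0]<-20)&(b[:,0]>-110)&(abs(b[:,1])<.08)
"
python3 - <<'E'
from h import *
p,W=wcloud()
D=W[...,:2]-O;bx=D@ax;by=D@ay;z=W[...,2]
for lo,hi in((-.11,-.07),(-.07,-.02),(.05,.15),(.15,.25)):
    m=(z>.034)&(z<.046)&(bx>lo)&(bx<hi)&(abs(by)<.09);y=by[m]
    for s in(1,-1):
        q=y[y*s>.04]; 
        if len(q)>10: print(lo,hi,s,len(q),np.percentile(q,[3,50,97]).round(4))
E
```

```text
[-0.16530669  0.00045347] [ 0.62818095 -0.08119171  0.04486317] 0.6762850654019593 [-0.17  0.36  1.85  0.    0.93 -1.78]
-0.11 -0.07 1 1136 [0.0541 0.0571 0.0599]
-0.11 -0.07 -1 69 [-0.0639 -0.0624 -0.0601]
-0.07 -0.02 1 989 [0.0541 0.0571 0.06  ]
-0.07 -0.02 -1 70 [-0.0637 -0.0597 -0.0575]
0.05 0.15 -1 17 [-0.0793 -0.0748 -0.073 ]
```

View pics/w5.png

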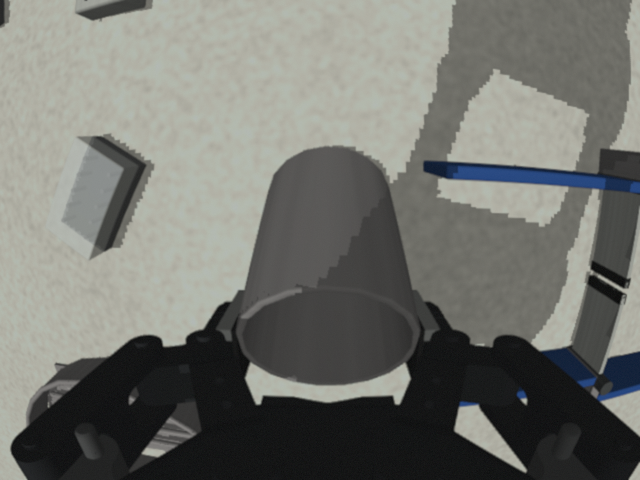

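The wrist picture shows the beaker upright in the grip at (330,320), the lane wall at (430,170) to its right, and the knocked bur box at (100,195). Now through the gate.

step_arm([
  {"dx":-0.002,"dy":0.03,"dz":0,"fingers":0,"roll":0},
  {"dx":-0.002,"dy":0.065,"dz":0,"fingers":0,"roll":0},
  {"dx":-0.002,"dy":0.1,"dz":0,"fingers":0,"roll":0},
  {"dx":-0.002,"dy":0.13,"dz":0,"fingers":0,"roll":0},
  {"dx":-0.002,"dy":0.155,"dz":0,"fingers":0,"roll":0},
  {"dx":-0.002,"dy":0.18,"dz":0,"fingers":0,"roll":0},
  {"dx":-0.002,"dy":0.205,"dz":0,"fingers":0,"roll":0},
  {"dx":-0.002,"dy":0.23,"dz":0,"fingers":0,"roll":0},
], squeeze=40)

```text
time: 15.02
tool_pos: [0.6236, 0.1468, 0.0479]
tcp_rot: [-0.066, 3.132, -0.005]
wrist_force: [3.5, -8.4, 11.5]
width: 0.68
grip_force: 53.3
```

step_arm([
  {"dx":0,"dy":0.03,"dz":0,"fingers":0,"roll":0},
  {"dx":0,"dy":0.06,"dz":0,"fingers":0,"roll":0},
  {"dx":0.01,"dy":0.09,"dz":0,"fingers":0,"roll":0},
  {"dx":0.02,"dy":0.12,"dz":0,"fingers":0,"roll":0},
  {"dx":0.03,"dy":0.15,"dz":0,"fingers":0,"roll":0},
  {"dx":0.035,"dy":0.18,"dz":0,"fingers":0,"roll":0},
  {"dx":0.036,"dy":0.205,"dz":0,"fingers":0,"roll":0},
  {"dx":0.036,"dy":0.217,"dz":0,"fingers":0,"roll":0},
], squeeze=40)

```text
time: 16.02
tool_pos: [0.5803, 0.3635, 0.0466]
tcp_rot: [-0.069, 3.129, -0.001]
wrist_force: [12.4, -9.0, 2.8]
width: 0.675
grip_force: 44.0
```

```bash
sed -i 's/O=np.array(\[.622/O=np.array([.624/' h.py; python3 -c "
from h import *
s=read_state();print(tobay(s['tool_pos']),s['tool_pos'],s['width'],np.round(s['q'],2))
p,d=read_camera('top');c=calibration('top');save('top3',p[160:320,100:440]);X=cloud(c,d)
p,d=read_camera('scene');save('scene3',cv2.resize(p[140:300,310:550],None,fx=3,fy=3))"
```

```text
[0.28102888 0.03242313] [0.58032479 0.36350128 0.04658021] 0.6754639034540497 [ 0.53  0.43  1.74 -0.01  0.96 -1.08]
```

View pics/scene3.png

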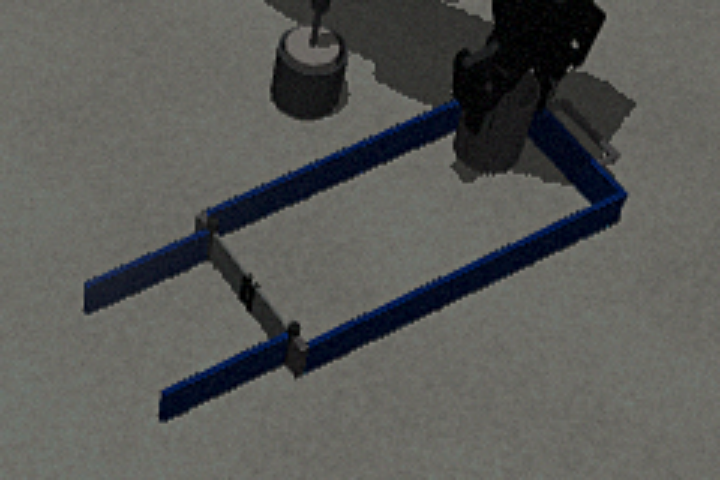

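The crop shows the beaker upright in the bay's far left corner at (490,130), with both gate leaves shut at (250,290). Releasing with a small back-off from the walls.

step_arm([
  {"dx":-0.005,"dy":-0.004,"dz":0,"fingers":0,"roll":0},
  {"dx":-0.005,"dy":-0.004,"dz":0,"fingers":-0.5,"roll":0},
  {"dx":-0.005,"dy":-0.004,"dz":0,"fingers":-0.8,"roll":0},
  {"dx":-0.005,"dy":-0.004,"dz":0,"fingers":-1,"roll":0},
  {"dx":-0.005,"dy":-0.004,"dz":-0.03,"fingers":-1,"roll":0},
  {"dx":-0.005,"dy":-0.004,"dz":-0.08,"fingers":-1,"roll":0},
  {"dx":-0.005,"dy":-0.03,"dz":-0.12,"fingers":-1,"roll":0},
  {"dx":-0.005,"dy":-0.07,"dz":-0.15,"fingers":-1,"roll":0},
], squeeze=30)

```text
time: 17.12
tool_pos: [0.583, 0.2949, 0.1964]
tcp_rot: [-0.067, 3.139, 0.001]
wrist_force: [0.8, 0.3, 0.3]
width: 0.997
grip_force: 0.0
```

```bash
cat > boxes.py <<'E'
from h import *
p,W=wcloud()
m=((W[...,2]>.014)&(W[...,2]<.034)&(W[...,0]<.68)&(W[...,1]<-.13)).astype(np.uint8)
k,L,st,cc=cv2.connectedComponentsWithStats(m)
for i in range(1,k):
    if st[i,4]<150: continue
    q=W[L==i];t=q[q[:,2]>np.percentile(q[:,2],80)-.004];r=cv2.minAreaRect((t[:,:2]*1000).astype(np.float32))
    print(cc[i].round(),st[i,4],np.percentile(q[:,2],90).round(4),np.round(r[0],1),np.round(r[1]),round(r[2],1),'hue',np.median(cv2.cvtColor(p,cv2.COLOR_BGR2HSV)[L==i],0))
E
python3 -c "
from h import *
p,W=wcloud();rel(.583,-.210,.16,60.6);rot()
q=W[(W[...,2]>.074)&(W[...,2]<.085)&(np.hypot(W[...,0]-.58,W[...,1]-.36)<.06)][:,:2];c=cv2.minEnclosingCircle((q*1000).astype(np.float32));print(c,tobay(np.array(c[0])/1000))"
```

```text
t 17.18 pos [0.5852 0.2903 0.2009] psi 92.3 q6 -1.19 -> d mm [  22.7 -499.8   41.4] roll 31.7 F [-0.4 -2.4  2.8]
tool x [-0.999 -0.04  -0.007] y [-0.04   0.999 -0.001] z [ 0.007 -0.001 -1.   ]
((571.9000244140625, 359.01849365234375), 30.438352584838867) [0.2768878  0.04102102]
```

step_arm([
  {"dx":0.002,"dy":-0.05,"dz":0,"fingers":-1,"roll":3},
  {"dx":0.005,"dy":-0.11,"dz":0,"fingers":-1,"roll":7},
  {"dx":0.008,"dy":-0.17,"dz":0,"fingers":-1,"roll":11},
  {"dx":0.01,"dy":-0.23,"dz":0,"fingers":-1,"roll":15},
  {"dx":0.013,"dy":-0.29,"dz":0,"fingers":-1,"roll":19},
  {"dx":0.016,"dy":-0.35,"dz":0.01,"fingers":-1,"roll":23},
  {"dx":0.019,"dy":-0.41,"dz":0.02,"fingers":-1,"roll":27},
  {"dx":0.022,"dy":-0.46,"dz":0.03,"fingers":-1,"roll":31},
], squeeze=30)

```text
time: 18.18
tool_pos: [0.5789, -0.1681, 0.1637]
tcp_rot: [-0.782, -3.042, 0.0]
wrist_force: [0.7, -0.5, 0.2]
width: 1.0
grip_force: 0.0
```

```bash
python3 boxes.py; python3 -c "
from h import *
rel(.583,-.210,.16,60.6);rot()"
```

```text
[92. 74.] 2297 0.026 [ 355.  -280.1] [38. 56.] 47.4 hue [ 65. 133.  89.]
[208. 116.] 3579 0.0199 [ 452.1 -207.2] [65. 39.] 2.4 hue [ 43.  11. 138.]
[ 92. 188.] 2352 0.026 [ 443.1 -333.1] [57. 37.] 15.2 hue [ 60.   9. 114.]
[287. 262.] 3111 0.0263 [ 587.5 -211. ] [37. 56.] 59.9 hue [ 90.   8. 115.]
t 18.23 pos [ 0.5778 -0.1736  0.1621] psi 60.9 q6 -1.39 -> d mm [-22.2 -29.3   2.3] roll 0.3 F [ 0.6 -3.6 -0.2]
tool x [-0.874  0.486  0.   ] y [ 0.486  0.874 -0.005] z [-0.002 -0.004 -1.   ]
```

step_arm([
  {"dx":-0.027,"dy":-0.03,"dz":0.03,"fingers":-1,"roll":0},
  {"dx":-0.027,"dy":-0.03,"dz":0.08,"fingers":-1,"roll":1},
  {"dx":-0.027,"dy":-0.03,"dz":0.13,"fingers":-0.7,"roll":1},
  {"dx":-0.027,"dy":-0.03,"dz":0.15,"fingers":-0.4,"roll":1},
  {"dx":-0.027,"dy":-0.03,"dz":0.156,"fingers":-0.4,"roll":1},
  {"dx":-0.027,"dy":-0.03,"dz":0.156,"fingers":0,"roll":1},
  {"dx":-0.027,"dy":-0.03,"dz":0.156,"fingers":0.5,"roll":1},
  {"dx":-0.027,"dy":-0.03,"dz":0.156,"fingers":0.5,"roll":1},
], squeeze=30)

```text
time: 19.23
tool_pos: [0.5906, -0.2059, 0.0105]
tcp_rot: [0.803, 3.033, -0.001]
wrist_force: [0.4, 0.1, 4.5]
width: 0.41
grip_force: 30.6
```

```bash
python3 -c "
from h import *
rel(*bay(-.165,0),.004,2.3);rot();s=read_state();print(s['width'],s['grip_force'],np.round(s['q'],2))"
```

```text
t 19.23 pos [ 0.5906 -0.2059  0.0105] psi 60.3 q6 -1.43 -> d mm [ 27.1 128.5   6.5] roll 58.0 F [0.4 0.1 4.5]
tool x [-0.869  0.495 -0.004] y [0.495 0.869 0.001] z [ 0.004 -0.001 -1.   ]
0.40991610610631424 30.595791935920715 [-0.38  0.39  1.89  0.    0.86 -1.43]
```

step_arm([
  {"dx":0.004,"dy":0.018,"dz":0,"fingers":0.5,"roll":8},
  {"dx":0.008,"dy":0.036,"dz":0,"fingers":0.5,"roll":16},
  {"dx":0.012,"dy":0.054,"dz":0,"fingers":0.5,"roll":24},
  {"dx":0.016,"dy":0.074,"dz":0,"fingers":0.5,"roll":33},
  {"dx":0.02,"dy":0.094,"dz":0,"fingers":0.5,"roll":42},
  {"dx":0.024,"dy":0.114,"dz":0,"fingers":0.5,"roll":50},
  {"dx":0.027,"dy":0.128,"dz":0,"fingers":0.5,"roll":57},
  {"dx":0.027,"dy":0.128,"dz":0,"fingers":0.5,"roll":57},
], squeeze=30)

```text
time: 20.23
tool_pos: [0.6309, -0.0797, 0.0106]
tcp_rot: [2.153, 2.285, 0.005]
wrist_force: [1.7, 4.4, 6.0]
width: 0.411
grip_force: 30.9
```

```bash
python3 -c "
from h import *
s=read_state();print(tobay(s['tool_pos']),s['width'],s['grip_force'],np.round(s['q'],2));rel(*bay(.270,-.033),.0105,2.3);rot()
p,W=wcloud();save('w6',p)"
```

```text
[-0.16385832 -0.00032716] 0.41099517448209655 30.8634352684021 [-0.17  0.4   1.86  0.    0.87 -0.23]
t 20.23 pos [ 0.6309 -0.0797  0.0106] psi 3.4 q6 -0.23 -> d mm [4.331e+02 4.110e+01 4.000e-01] roll 1.1 F [1.7 4.4 6. ]
tool x [-0.059  0.998  0.   ] y [0.998 0.059 0.004] z [ 0.004  0.001 -1.   ]
```

View pics/w6.png

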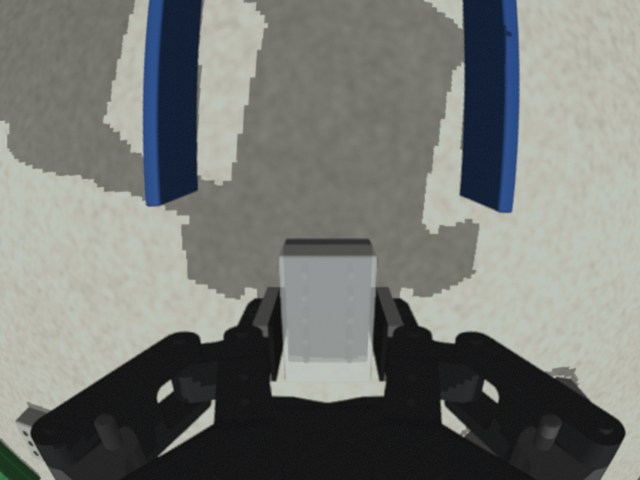

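The wrist picture shows the bur box centred in the grip at (328,310), facing the lane mouth between the walls at (172,195) and (487,200). I'll check the finger linkage against the 40 mm walls first.

```bash
python3 -c "
from h import *
p,W=wcloud();D=W[...,:2]-O;by=D@ay;bx=D@ax;z=W[...,2]
m=(p.max(-1)<60)&(bx<-.13)&(bx>-.25)&(z>.002)
for a in np.arange(0,.12,.01):
  k=m&(z>a)&(z<=a+.01)
  if k.sum()>10: print('z',round(a,3),k.sum(),'y',np.percentile(by[k],[1,99]).round(3),'x',np.percentile(bx[k],[1,99]).round(3))
"
```

```text
z 0.0 390 y [-0.146  0.017] x [-0.221 -0.137]
z 0.01 106 y [-0.147  0.029] x [-0.25  -0.153]
z 0.02 486 y [-0.091  0.03 ] x [-0.248 -0.153]
z 0.03 853 y [-0.03  0.03] x [-0.174 -0.153]
z 0.04 1182 y [-0.027  0.027] x [-0.174 -0.153]
z 0.05 1747 y [-0.042  0.043] x [-0.169 -0.15 ]
z 0.06 7526 y [-0.05  0.05] x [-0.175 -0.15 ]
z 0.07 4694 y [-0.053  0.054] x [-0.176 -0.147]
z 0.08 10100 y [-0.057  0.057] x [-0.176 -0.146]
z 0.09 11988 y [-0.06   0.061] x [-0.171 -0.146]
z 0.1 18594 y [-0.062  0.064] x [-0.163 -0.144]
z 0.11 6108 y [-0.061  0.062] x [-0.162 -0.144]
```

step_arm([
  {"dx":0.03,"dy":0.001,"dz":0,"fingers":0.5,"roll":1},
  {"dx":0.065,"dy":0.001,"dz":0,"fingers":0.5,"roll":1},
  {"dx":0.1,"dy":0.002,"dz":0,"fingers":0.5,"roll":1},
  {"dx":0.13,"dy":0.002,"dz":0,"fingers":0.5,"roll":1},
  {"dx":0.155,"dy":0.003,"dz":0,"fingers":0.5,"roll":1},
  {"dx":0.18,"dy":0.003,"dz":0,"fingers":0.5,"roll":1},
  {"dx":0.205,"dy":0.004,"dz":0,"fingers":0.5,"roll":1},
  {"dx":0.23,"dy":0.004,"dz":0,"fingers":0.5,"roll":1},
], squeeze=30)

```text
time: 21.32
tool_pos: [0.6213, 0.1486, 0.0106]
tcp_rot: [2.171, 2.266, 0.003]
wrist_force: [0.1, -4.3, 6.2]
width: 0.418
grip_force: 30.9
```

```bash
python3 -c "
from h import *
s=read_state();print(tobay(s['tool_pos']),s['width'],s['grip_force']);rel(*bay(.215,-.030),.0105,2.3)"
```

```text
[6.46838519e-02 8.53549646e-05] 0.4182154729196871 30.87771713733673
t 21.32 pos [0.6213 0.1486 0.0106] psi 2.5 q6 0.16 -> d mm [150.2  30.5   0. ] roll 0.2 F [ 0.1 -4.3  6.2]
```

step_arm([
  {"dx":0.03,"dy":0.003,"dz":0,"fingers":0.5,"roll":0},
  {"dx":0.06,"dy":0.01,"dz":0,"fingers":0.5,"roll":0},
  {"dx":0.09,"dy":0.018,"dz":0,"fingers":0.5,"roll":0},
  {"dx":0.12,"dy":0.026,"dz":0,"fingers":0.5,"roll":0},
  {"dx":0.142,"dy":0.03,"dz":0,"fingers":0.5,"roll":0},
  {"dx":0.15,"dy":0.03,"dz":0,"fingers":0.5,"roll":0},
  {"dx":0.15,"dy":0.03,"dz":0,"fingers":0,"roll":0},
  {"dx":0.15,"dy":0.03,"dz":0,"fingers":0,"roll":0},
], squeeze=30)

```text
time: 22.32
tool_pos: [0.6427, 0.2996, 0.0079]
tcp_rot: [-2.175, -2.266, 0.001]
wrist_force: [0.0, -0.5, 0.3]
width: 0.498
grip_force: 0.0
```

step_arm([
  {"dx":0,"dy":0,"dz":0,"fingers":0,"roll":0},
  {"dx":0,"dy":0,"dz":-0.04,"fingers":0,"roll":0},
  {"dx":-0.01,"dy":0,"dz":-0.09,"fingers":-0.5,"roll":0},
  {"dx":-0.06,"dy":0,"dz":-0.13,"fingers":-1,"roll":0},
  {"dx":-0.12,"dy":0,"dz":-0.15,"fingers":-1,"roll":0},
  {"dx":-0.18,"dy":0,"dz":-0.15,"fingers":-1,"roll":0},
], squeeze=30)

```text
time: 23.08
tool_pos: [0.6521, 0.119, 0.1614]
tcp_rot: [2.172, 2.265, 0.007]
wrist_force: [0.8, -0.0, -1.1]
width: 1.003
grip_force: 0.0
```

```bash
cat > inbay.py <<'E'
from h import *
p,W=wcloud();D=W[...,:2]-O;bx=D@ax;by=D@ay;z=W[...,2]
m=((z>.012)&(z<.034)&(bx>.06)&(bx<.31)&(abs(by)<.066)).astype(np.uint8)
k,L,st,cc=cv2.connectedComponentsWithStats(m)
for i in range(1,k):
    if st[i,4]<150: continue
    t=np.stack([bx[L==i],by[L==i]],1)[z[L==i]>.016]
    if len(t)<50: continue
    r=cv2.minAreaRect((t*1000).astype(np.float32))
    print('bay',cc[i].round(),st[i,4],np.round(r[0]),np.round(r[1]),round(r[2],1))
g=(z>.01)&(z<.037)&(abs(by)<.045)&(abs(bx)<.05);print('gate x',np.percentile(bx[g],[2,50,98]).round(3) if g.sum()>20 else g.sum())
E
python3 inbay.py; python3 -c "
from h import *
s=read_state();print(tobay(s['tool_pos']),s['width']);rel(.451,-.207,.16,92.4)"
```

```text
bay [319.  18.] 1763 [201. -23.] [37. 29.] 87.6
gate x [0.001 0.005 0.006]
[ 0.02538488 -0.02848557] 1.001245264407792
t 23.12 pos [0.6514 0.1105 0.16  ] psi 2.2 q6 0.10 -> d mm [-309.7 -212.3    1.3] roll 89.8 F [ 0.1 -4.  -0.3]
```

step_arm([
  {"dx":-0.04,"dy":-0.027,"dz":0,"fingers":-1,"roll":10},
  {"dx":-0.085,"dy":-0.057,"dz":0,"fingers":-1,"roll":20},
  {"dx":-0.13,"dy":-0.088,"dz":0,"fingers":-1,"roll":30},
  {"dx":-0.17,"dy":-0.115,"dz":0,"fingers":-1,"roll":40},
  {"dx":-0.21,"dy":-0.142,"dz":0,"fingers":-1,"roll":50},
  {"dx":-0.24,"dy":-0.165,"dz":0,"fingers":-1,"roll":60},
  {"dx":-0.255,"dy":-0.18,"dz":0,"fingers":-1,"roll":70},
  {"dx":-0.27,"dy":-0.2,"dz":0,"fingers":-1,"roll":80},
], squeeze=30)

```text
time: 24.12
tool_pos: [0.4607, -0.1584, 0.158]
tcp_rot: [-3.124, -0.327, 0.0]
wrist_force: [0.3, 0.7, 0.8]
width: 1.006
grip_force: 0.0
```

step_arm([
  {"dx":0,"dy":0,"dz":0,"fingers":-1,"roll":10},
  {"dx":0,"dy":0,"dz":0,"fingers":-1,"roll":10},
], squeeze=30)

```text
time: 24.38
tool_pos: [0.4611, -0.1578, 0.158]
tcp_rot: [-3.141, -0.065, 0.0]
wrist_force: [0.4, -0.0, 0.1]
width: 1.0
grip_force: 0.0
```

```bash
python3 boxes.py; python3 -c "
from h import *
rel(.452,-.207,.01,92.4);rot()"
```

```text
[388. 242.] 3629 0.0198 [ 452.3 -207.2] [65. 39.] 1.5 hue [ 40.  11. 131.]
[526. 260.] 2508 0.026 [ 443.  -333.2] [58. 37.] 14.7 hue [ 60.   9. 110.]
[632. 321.] 617 0.0312 [ 374.5 -501. ] [61.  4.] 4.5 hue [23. 19. 53.]
[434. 363.] 415 0.0258 [ 340.5 -265.3] [34. 15.] 47.7 hue [ 65. 132.  85.]
t 24.43 pos [ 0.4614 -0.1576  0.1581] psi -87.5 q6 1.15 -> d mm [-11.5  48.9 148.1] roll 0.1 F [ 0.3 -0.4 -0.8]
tool x [ 0.999  0.043 -0.   ] y [ 0.043 -0.999 -0.   ] z [-0.  0. -1.]
```

step_arm([
  {"dx":-0.009,"dy":0.049,"dz":0,"fingers":-1,"roll":0},
  {"dx":-0.009,"dy":0.049,"dz":0.05,"fingers":-1,"roll":0},
  {"dx":-0.009,"dy":0.049,"dz":0.1,"fingers":-0.7,"roll":0},
  {"dx":-0.009,"dy":0.049,"dz":0.145,"fingers":-0.4,"roll":0},
  {"dx":-0.009,"dy":0.049,"dz":0.154,"fingers":-0.2,"roll":0},
  {"dx":-0.009,"dy":0.049,"dz":0.154,"fingers":0.1,"roll":0},
  {"dx":-0.009,"dy":0.049,"dz":0.154,"fingers":0.5,"roll":0},
  {"dx":-0.009,"dy":0.049,"dz":0.154,"fingers":0.5,"roll":0},
], squeeze=30)

```text
time: 25.42
tool_pos: [0.4561, -0.2076, 0.006]
tcp_rot: [3.139, 0.065, 0.005]
wrist_force: [0.4, 0.5, -1.6]
width: 0.435
grip_force: 32.4
```

```bash
python3 -c "
from h import *
s=read_state();print(s['width'],s['grip_force'],np.round(s['q'],2));rel(.455,-.11,.008,2.3);rel(*bay(-.17,0),.008,2.3);rot()"
```

```text
0.43482451723662313 32.436209321022034 [-0.48  0.19  2.16 -0.    0.78  1.05]
t 25.43 pos [ 0.4561 -0.2076  0.006 ] psi -87.6 q6 1.05 -> d mm [  2.9 -97.6  -2.1] roll -89.9 F [ 0.4  0.5 -1.6]
t 25.43 pos [ 0.4561 -0.2076  0.006 ] psi -87.6 q6 1.05 -> d mm [ 179.6 -114.5   -1.6] roll -89.9 F [ 0.4  0.5 -1.6]
tool x [0.999 0.041 0.003] y [ 0.041 -0.999  0.002] z [ 0.003 -0.002 -1.   ]
```

step_arm([
  {"dx":0.01,"dy":-0.03,"dz":0,"fingers":0.5,"roll":-10},
  {"dx":0.025,"dy":-0.06,"dz":0,"fingers":0.5,"roll":-20},
  {"dx":0.045,"dy":-0.085,"dz":0,"fingers":0.5,"roll":-30},
  {"dx":0.07,"dy":-0.1,"dz":0,"fingers":0.5,"roll":-40},
  {"dx":0.1,"dy":-0.112,"dz":0,"fingers":0.5,"roll":-50},
  {"dx":0.13,"dy":-0.114,"dz":0,"fingers":0.5,"roll":-60},
  {"dx":0.16,"dy":-0.114,"dz":0,"fingers":0.5,"roll":-70},
  {"dx":0.18,"dy":-0.114,"dz":0,"fingers":0.5,"roll":-80},
], squeeze=30)

```text
time: 26.42
tool_pos: [0.6323, -0.0857, 0.0057]
tcp_rot: [2.357, 2.074, 0.003]
wrist_force: [-0.4, 0.0, -0.8]
width: 0.432
grip_force: 32.5
```

step_arm([
  {"dx":0,"dy":0,"dz":0,"fingers":0.5,"roll":-9.5},
  {"dx":0,"dy":0,"dz":0,"fingers":0.5,"roll":-9.5},
], squeeze=30)

```text
time: 26.68
tool_pos: [0.6306, -0.0857, 0.0051]
tcp_rot: [2.187, 2.254, 0.001]
wrist_force: [-1.2, -0.0, -2.4]
width: 0.436
grip_force: 32.5
```

```bash
python3 -c "
from h import *
s=read_state();print(tobay(s['tool_pos']),s['width'],s['grip_force']);rel(*bay(.065,0),.0,2.3);p,d=read_camera('scene');save('scene4',cv2.resize(p[140:320,250:550],None,fx=2.6,fy=2.6))
p,W=wcloud();save('w7',p)"
```

```text
[-0.1698578   0.00025833] 0.4356027060612245 32.507872581481934
t 26.68 pos [ 0.6306 -0.0857  0.0051] psi 1.7 q6 -0.20 -> d mm [234.9  -2.    5.1] roll -0.6 F [-1.2 -0.  -2.4]
```

View pics/scene4.png

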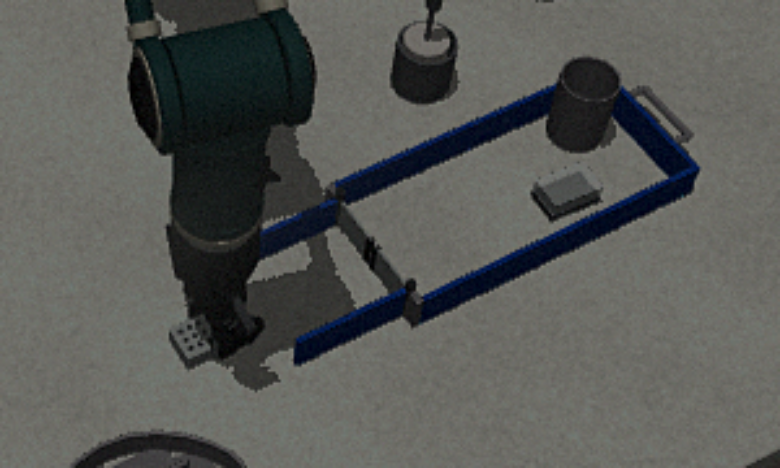

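The crop shows the beaker at (583,105) and bur box 1 at (566,193) in the bay, both upright, with the gate shut at (370,245). The cassette is in the grip at the lane mouth (190,340).

step_arm([
  {"dx":0.03,"dy":0,"dz":0.001,"fingers":0.5,"roll":-0.5},
  {"dx":0.065,"dy":0,"dz":0.001,"fingers":0.5,"roll":-0.5},
  {"dx":0.1,"dy":-0.001,"dz":0.001,"fingers":0.5,"roll":-0.5},
  {"dx":0.13,"dy":-0.001,"dz":0.001,"fingers":0.5,"roll":-0.5},
  {"dx":0.155,"dy":-0.001,"dz":0.001,"fingers":0.5,"roll":-0.5},
  {"dx":0.18,"dy":-0.002,"dz":0.001,"fingers":0.5,"roll":-0.5},
  {"dx":0.205,"dy":-0.002,"dz":0.001,"fingers":0.5,"roll":-0.5},
  {"dx":0.235,"dy":-0.002,"dz":0.001,"fingers":0.5,"roll":-0.5},
], squeeze=30)

```text
time: 27.78
tool_pos: [0.6214, 0.1488, 0.0048]
tcp_rot: [2.177, 2.261, 0.002]
wrist_force: [1.4, -2.3, 2.6]
width: 0.436
grip_force: 33.0
```

```bash
python3 -c "
from h import *
s=read_state();print(tobay(s['tool_pos']),s['width'],s['grip_force']);rel(*bay(.213,-.030),.006,2.3)
p,W=wcloud();D=W[...,:2]-O;bx=D@ax;by=D@ay;z=W[...,2]
m=(z>.022)&(z<.03)&(bx>.12)&(bx<.3)&(abs(by)<.065);q=np.stack([bx[m],by[m]],1);print(m.sum(),cv2.minAreaRect((q*1000).astype(np.float32)))"
```

```text
[6.48099527e-02 1.58827312e-05] 0.435773210733452 32.96213150024414
t 27.77 pos [0.6214 0.1488 0.0048] psi 2.2 q6 0.16 -> d mm [148.3  29.7  -1.2] roll -0.1 F [ 1.4 -2.3  2.6]
0 ((0.0, 0.0), (0.0, 0.0), 0.0)
```

step_arm([
  {"dx":0.025,"dy":0.005,"dz":0,"fingers":0.5,"roll":0},
  {"dx":0.045,"dy":0.018,"dz":0,"fingers":0.5,"roll":0},
  {"dx":0.065,"dy":0.028,"dz":0,"fingers":0.5,"roll":0},
  {"dx":0.085,"dy":0.03,"dz":0,"fingers":0.5,"roll":0},
  {"dx":0.105,"dy":0.03,"dz":0,"fingers":0.5,"roll":0},
  {"dx":0.125,"dy":0.03,"dz":0,"fingers":0.5,"roll":0},
  {"dx":0.14,"dy":0.03,"dz":0,"fingers":0.5,"roll":0},
  {"dx":0.148,"dy":0.03,"dz":0,"fingers":0.5,"roll":0},
], squeeze=30)

```text
time: 28.82
tool_pos: [0.6454, 0.2983, 0.0048]
tcp_rot: [2.175, 2.264, 0.001]
wrist_force: [0.7, -5.6, 7.5]
width: 0.431
grip_force: 33.5
```

step_arm([
  {"dx":0,"dy":0,"dz":0,"fingers":0,"roll":0},
  {"dx":0,"dy":0,"dz":0,"fingers":0,"roll":0},
  {"dx":0,"dy":0,"dz":0,"fingers":-0.05,"roll":0},
  {"dx":0,"dy":0,"dz":-0.04,"fingers":-0.05,"roll":0},
  {"dx":-0.01,"dy":0,"dz":-0.09,"fingers":-0.5,"roll":0},
  {"dx":-0.06,"dy":0,"dz":-0.13,"fingers":-1,"roll":0},
  {"dx":-0.12,"dy":0,"dz":-0.15,"fingers":-1,"roll":0},
  {"dx":-0.18,"dy":0,"dz":-0.15,"fingers":-1,"roll":0},
], squeeze=30)

```text
time: 29.82
tool_pos: [0.6534, 0.1172, 0.1565]
tcp_rot: [2.173, 2.264, 0.007]
wrist_force: [0.7, -0.0, 0.6]
width: 0.999
grip_force: 0.0
```

```bash
python3 inbay.py; python3 -c "
from h import *
s=read_state();print(tobay(s['tool_pos']),s['width']);rel(.443,-.333,.16,104.7)"
```

```text
bay [318.  21.] 2210 [196. -24.] [38. 37.] 89.5
gate x [0.002 0.005 0.006]
[ 0.02357592 -0.02964912] 1.0001299008867155
t 29.88 pos [0.6527 0.1087 0.1551] psi 2.1 q6 0.10 -> d mm [-433.6 -226.1   -3.1] roll 77.4 F [-0.9 -3.8 -1.1]
```

step_arm([
  {"dx":-0.05,"dy":-0.026,"dz":0,"fingers":-1,"roll":10},
  {"dx":-0.105,"dy":-0.055,"dz":0,"fingers":-1,"roll":20},
  {"dx":-0.16,"dy":-0.084,"dz":0,"fingers":-1,"roll":30},
  {"dx":-0.215,"dy":-0.112,"dz":0,"fingers":-1,"roll":40},
  {"dx":-0.27,"dy":-0.141,"dz":0,"fingers":-1,"roll":50},
  {"dx":-0.325,"dy":-0.17,"dz":0,"fingers":-1,"roll":60},
  {"dx":-0.37,"dy":-0.194,"dz":0,"fingers":-1,"roll":70},
  {"dx":-0.4,"dy":-0.21,"dz":0,"fingers":-1,"roll":77},
], squeeze=30)

```text
time: 30.88
tool_pos: [0.4565, -0.2917, 0.153]
tcp_rot: [-3.115, -0.408, 0.0]
wrist_force: [0.8, -0.5, -0.5]
width: 0.993
grip_force: 0.0
```

step_arm([
  {"dx":0,"dy":0,"dz":0,"fingers":-1,"roll":0},
  {"dx":0,"dy":0,"dz":0,"fingers":-1,"roll":0},
], squeeze=30)

```text
time: 31.12
tool_pos: [0.458, -0.2893, 0.153]
tcp_rot: [-3.113, -0.419, 0.0]
wrist_force: [0.2, -0.4, -0.1]
width: 1.0
grip_force: 0.0
```

```bash
python3 boxes.py; python3 -c "
from h import *
rel(.443,-.333,.006,104.7);rot()"
```

```text
[376. 264.] 3342 0.0262 [ 443.4 -333.6] [57. 37.] 14.8 hue [ 83.   7. 112.]
[286. 343.] 2760 0.026 [ 354.9 -280.6] [37. 57.] 47.5 hue [ 65. 135.  87.]
[557. 342.] 807 0.0317 [ 417.  -549.6] [ 15. 109.] 13.1 hue [23. 18. 63.]
t 31.18 pos [ 0.4583 -0.289   0.153 ] psi -74.6 q6 0.69 -> d mm [-26.4  38.5 147. ] roll 0.7 F [-0.5  0.2 -0.5]
tool x [0.964 0.265 0.   ] y [ 0.265 -0.964 -0.001] z [-0.     0.001 -1.   ]
```

step_arm([
  {"dx":-0.026,"dy":0.039,"dz":0,"fingers":-1,"roll":0},
  {"dx":-0.026,"dy":0.039,"dz":0.05,"fingers":-1,"roll":0},
  {"dx":-0.026,"dy":0.039,"dz":0.1,"fingers":-0.7,"roll":0},
  {"dx":-0.026,"dy":0.039,"dz":0.138,"fingers":-0.4,"roll":0},
  {"dx":-0.026,"dy":0.039,"dz":0.147,"fingers":-0.2,"roll":0},
  {"dx":-0.026,"dy":0.039,"dz":0.147,"fingers":0.1,"roll":0},
  {"dx":-0.026,"dy":0.039,"dz":0.147,"fingers":0.5,"roll":0},
  {"dx":-0.026,"dy":0.039,"dz":0.147,"fingers":0.5,"roll":0},
], squeeze=30)

```text
time: 32.17
tool_pos: [0.4446, -0.3353, 0.0081]
tcp_rot: [3.111, 0.419, 0.004]
wrist_force: [-0.2, -0.5, -0.3]
width: 0.411
grip_force: 33.6
```

```bash
python3 -c "
from h import *
s=read_state();print(s['width'],s['grip_force'],np.round(s['q'],2));rel(.52,-.15,.006,2.3);rel(*bay(-.17,0),.006,2.3);rot()"
```

```text
0.41147839667018166 33.59309256076813 [-0.69  0.28  2.04 -0.    0.82  0.61]
t 32.17 pos [ 0.4446 -0.3353  0.0081] psi -74.7 q6 0.61 -> d mm [ 121.7 -158.7    1.9] roll -77.0 F [-0.2 -0.5 -0.3]
t 32.17 pos [ 0.4446 -0.3353  0.0081] psi -74.7 q6 0.61 -> d mm [ 245.6 -191.3    2. ] roll -77.0 F [-0.2 -0.5 -0.3]
tool x [0.964 0.265 0.002] y [ 0.265 -0.964  0.003] z [ 0.003 -0.002 -1.   ]
```

step_arm([
  {"dx":0.03,"dy":-0.023,"dz":0.001,"fingers":0.5,"roll":-10},
  {"dx":0.062,"dy":-0.048,"dz":0.001,"fingers":0.5,"roll":-20},
  {"dx":0.095,"dy":-0.074,"dz":0.001,"fingers":0.5,"roll":-30},
  {"dx":0.128,"dy":-0.1,"dz":0.001,"fingers":0.5,"roll":-40},
  {"dx":0.161,"dy":-0.125,"dz":0.001,"fingers":0.5,"roll":-50},
  {"dx":0.194,"dy":-0.151,"dz":0.001,"fingers":0.5,"roll":-60},
  {"dx":0.225,"dy":-0.176,"dz":0.001,"fingers":0.5,"roll":-69},
  {"dx":0.246,"dy":-0.191,"dz":0.001,"fingers":0.5,"roll":-77},
], squeeze=30)

```text
time: 33.17
tool_pos: [0.6322, -0.084, 0.0072]
tcp_rot: [2.167, 2.271, 0.002]
wrist_force: [-1.8, -1.4, 2.3]
width: 0.413
grip_force: 34.1
```

step_arm([
  {"dx":0,"dy":0,"dz":0,"fingers":0.5,"roll":0},
  {"dx":0,"dy":0,"dz":0,"fingers":0.5,"roll":0},
], squeeze=30)

```text
time: 33.42
tool_pos: [0.6318, -0.0853, 0.0072]
tcp_rot: [2.177, 2.261, 0.004]
wrist_force: [1.1, 2.8, 5.7]
width: 0.412
grip_force: 34.4
```

```bash
python3 -c "
from h import *
s=read_state();print(tobay(s['tool_pos']),s['width'],s['grip_force']);rel(*bay(.125,0),.006,2.3)"
```

```text
[-0.16951414 -0.00099314] 0.41192043902489506 34.42393362522125
t 33.42 pos [ 0.6318 -0.0853  0.0072] psi 2.2 q6 -0.21 -> d mm [294.5  -1.6   1.1] roll -0.1 F [1.1 2.8 5.7]
```

step_arm([
  {"dx":0.03,"dy":-0.001,"dz":0,"fingers":0.5,"roll":0},
  {"dx":0.065,"dy":-0.001,"dz":0,"fingers":0.5,"roll":0},
  {"dx":0.1,"dy":-0.001,"dz":0,"fingers":0.5,"roll":0},
  {"dx":0.13,"dy":-0.001,"dz":0,"fingers":0.5,"roll":0},
  {"dx":0.155,"dy":-0.001,"dz":0,"fingers":0.5,"roll":0},
  {"dx":0.18,"dy":-0.001,"dz":0,"fingers":0.5,"roll":0},
  {"dx":0.205,"dy":-0.001,"dz":0,"fingers":0.5,"roll":0},
  {"dx":0.235,"dy":-0.002,"dz":0,"fingers":0.5,"roll":0},
], squeeze=30)

```text
time: 34.42
tool_pos: [0.62, 0.1472, 0.0072]
tcp_rot: [2.177, 2.26, 0.001]
wrist_force: [1.4, -3.0, 6.2]
width: 0.414
grip_force: 34.5
```

step_arm([
  {"dx":0.025,"dy":0,"dz":0,"fingers":0.5,"roll":0},
  {"dx":0.05,"dy":0,"dz":0,"fingers":0.5,"roll":0},
  {"dx":0.064,"dy":0,"dz":0,"fingers":0.5,"roll":0},
  {"dx":0.064,"dy":0,"dz":0,"fingers":0.5,"roll":0},
  {"dx":0.064,"dy":0,"dz":0,"fingers":0,"roll":0},
  {"dx":0.064,"dy":0,"dz":0,"fingers":-0.05,"roll":0},
  {"dx":0.064,"dy":0,"dz":0,"fingers":-0.05,"roll":0},
], squeeze=30)

```text
time: 35.3
tool_pos: [0.6154, 0.2126, 0.0047]
tcp_rot: [-2.177, -2.264, 0.002]
wrist_force: [0.9, -0.1, 0.3]
width: 0.525
grip_force: 0.0
```

step_arm([
  {"dx":0,"dy":0,"dz":-0.04,"fingers":-0.05,"roll":0},
  {"dx":0,"dy":0,"dz":-0.09,"fingers":-0.5,"roll":0},
  {"dx":-0.02,"dy":0,"dz":-0.14,"fingers":-1,"roll":0},
  {"dx":-0.07,"dy":0,"dz":-0.19,"fingers":-1,"roll":0},
  {"dx":-0.12,"dy":0,"dz":-0.23,"fingers":-1,"roll":0},
  {"dx":-0.18,"dy":0,"dz":-0.23,"fingers":-1,"roll":0},
  {"dx":-0.24,"dy":0,"dz":-0.23,"fingers":-1,"roll":0},
  {"dx":-0.24,"dy":0,"dz":-0.23,"fingers":-1,"roll":0},
], squeeze=30)

```text
time: 36.3
tool_pos: [0.6254, -0.0308, 0.2353]
tcp_rot: [2.182, 2.259, -0.002]
wrist_force: [0.1, 0.8, 0.3]
width: 0.999
grip_force: 0.0
```

```bash
python3 inbay.py; python3 -c "
from h import *
p,d=read_camera('scene');save('scene5',cv2.resize(np.clip(p[60:380,200:560]*1.5,0,255).astype(np.uint8),None,fx=1.8,fy=1.8))
p,d=read_camera('top');c=calibration('top');np.savez('top.npz',p=p,d=d,**{k:np.array(v) for k,v in c.items()});X=cloud(c,d);D=X[...,:2]-O;bx=D@ax;by=D@ay;z=X[...,2]
m=((z>.014)&(bx>.03)&(bx<.316)&(abs(by)<.068)).astype(np.uint8);k,L,st,cc=cv2.connectedComponentsWithStats(m)
for i in range(1,k):
  if st[i,4]>40: q=np.stack([bx[L==i],by[L==i]],1)*1000;print('top',cc[i].round(),q.min(0).round(),q.max(0).round(),'z',np.percentile(z[L==i],95).round(3))
"; python3 m2.py | sed -n '/top/,/handle/p' | grep h
```

```text
gate x [0.001 0.002 0.004]
top [177. 199.] [179. -41.] [300.  -0.] z 0.028
top [219. 208.] [101. -12.] [157.  26.] z 0.03
top [160. 220.] [248.  16.] [308.  68.] z 0.08
[374. 176.] h 0.034 [ 702. -223.] [89. 13.] 89.0
[178. 199.] h 0.027 [634. 343.] [39. 82.] 2.0
[219. 208.] h 0.028 [612. 213.] [36. 55.] 1.3
[200. 269.] h 0.162 [441. 248.] [ 8. 15.] 73.2
[123. 294.] h 0.158 [376. 448.] [24. 27.] 0.5
[397. 305.] h 0.029 [ 351. -279.] [36. 56.] 45.5
handle 61 zmax 0.187
```

View pics/scene5.png

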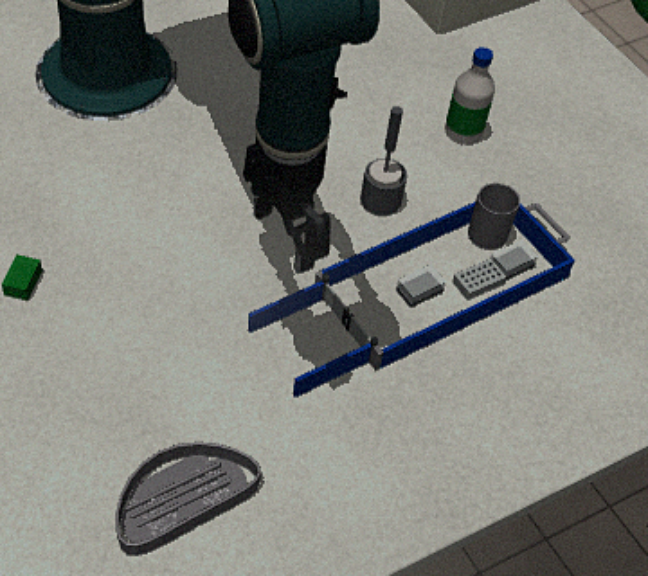

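The picture shows everything in place: beaker (494,215), both bur boxes (420,287 and 515,262) and the cassette (482,277) upright in the bay. The gate is shut at (347,315), the brush stands in its holder (385,160), and the green box, dish and bottle have not been moved.

```bash
python3 -c "
from workcell import finish_job
print(finish_job())"
```

```text
the job is handed in; nothing more can be done
None
```

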